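# Index a wheel hub one division with the worm crank and lock it

### The job

Wind the crank of the blue hub positioner clockwise (seen from above) turn after turn until the red mark has come up to the yellow pointer and the drive stops dead, then lean on the crank handle with about 13 N for a moment to seat it on the stop, at no time pushing it round with more than 20 N. Let go of the crank, then swing the red lock lever clockwise to its end. Leave the jar, the spray can and the wrench alone.

Things in the scene. Friction and masses are not known exactly. Their poses are not given: they have to be found in the camera images.
- positioner: Hub positioner bolted to the bench: base plate 220 x 370 x 16 mm, blue housing 110 x 120 mm, 150 mm tall, on its +y side a round lock column. Origin on the bench under the spindle; x along the horizontal spindle to the index plate and its wheel hub (x = 55 to 117 mm, radius 75, spindle 100 mm up), y to the column, z up. A 60:1 worm: one clockwise crank turn moves the plate's rim 7.9 mm.
- hub_top (a point): Centre of the top of the aluminium hub (diameter 68 mm) of the vertical worm shaft, on the crank axis, 195 mm above the bench. It drags on the handle with about 2 N while it turns. Its hard stop is met when the red mark stands at the pointer, 2 to 3 turns clockwise from the start; the stop's exact crank angle is not given and must be felt. Wound back, it stops within a turn or so.
- hub: The same aluminium hub, 10 mm thick; origin on the crank axis at its underside, 185 mm above the bench, z up; its x axis lies under the crank arm when the crank is unloaded.
- crank: Steel crank arm; origin on the crank axis 196 mm above the bench, x along the arm to the handle, z up. 16 mm wide, 54 mm long, top 208 mm above the bench. A torsion spring of 5 N m/rad joins it to the hub: with the hub blocked the handle yields 1 mm per 2.5 N (8 N turns the arm 0.072 rad ahead of the hub, 20 N 0.18 rad). A tail on the arm and a red line on the hub show this.
- handle_mid (a point): On the axis of the crank's upright green handle, 236 mm above the bench. The handle is a smooth cylinder, diameter 22 mm, from 208 to 258 mm above the bench, 45 mm from the crank axis. Its sleeve spins freely on its pin, so a gripper can hold it and carry it round the circle without turning.
- red_mark (a point): The one red line on the rim of the index plate (the other lines, one each 18 degrees, are black); the point is on the rim, 76 mm from the spindle axis. Winding clockwise brings it up over the rim from the +y side of the positioner towards the pointer.
- index_point (a point): Point at the top of the plate's rim, just in front of the yellow pointer, 176 mm above the bench, where the red mark has to arrive.
- lock_lever (a joint): Angle of the red lock lever about its vertical pivot, rad: 0 unlocked (lever points to the positioner's -x), grows clockwise seen from above to its end at 1.3 (pointing towards +y). Stiff: about 2.5 N at the knob, it stays where it is left.
- lever_knob (a point): On the axis of the red upright knob at the end of the lock lever, 218 mm above the bench: diameter 20 mm, from the lever (arm 14 mm wide, its top 188 mm above the bench) up to 236 mm, 65 mm from the pivot.
- lever_pivot (a point): Pivot axis of the lock lever at the top of the lock column, 176 mm above the bench.
- jar: Bystander: black jar with orange lid, diameter 84 mm, 85 mm tall; origin centre of underside.
- spray_can: Bystander: red can with white cap, diameter 66 mm, 190 mm tall; origin centre of underside.
- wrench: Bystander: steel wrench 200 mm long lying on the bench, along its x.

How it is judged:
By the outcome, as a careful person would: the job done as asked, in the order asked, and still so for the second after the job is handed in, with the robot touching nothing.
It also fails if it takes over 72 s, if anything falls off the work surface, if the arm or the gripper's body presses on something with over 40 N, if the wrist force passes 120 N, or if a joint passes its speed limit or range.

### The arm

A 6-joint arm with a two-finger parallel gripper is mounted at the origin on the work surface. World frame = base frame: x ahead of the robot, y to its left, z up, the work surface at z = 0. Lengths are in mm, angles in rad, forces in N, time in s.
With the tool pointing down it reaches from about 400 to 925 mm from the base axis. Payload 12.5 kg.
Tool frame: the origin (TCP) lies at the very end of the fingers, on their centre line; the grasp point (between the pads) lies env.hold_point_z behind it (env.hold_point_z is the distance from the TCP to the grasp point, in mm); y points along the fingers, z is the direction in which the jaws open and shut, and the axes are right-handed (so a half turn about y gives the same grasp; the last joint's range is limited). The gripper opens to 95 mm and grips with 3 to 60 N. Pads are 20 mm wide; open, the fingers measure 119 mm over their backs; the gripper's body (75 mm by 180 mm) begins 59 mm behind the grasp point.
Start: joints at [-1.299, 0.491, 1.559, -0, 1.092, -0.106], TCP at [230.572, -580.933, 214.661] pointing down, gripper open.
Joint ranges: [-3.1, 3.1], [-0.84, 2.19], [0.05, 2.79], [-1.13, 4.28], [0.06, 2.93], [-2.69, 2.69]. Speed limits (rad/s): [2.22, 2.22, 2.79, 3.14, 3.14, 3.14].

### API

Orientations are given as [roll, pitch, yaw] about the fixed x, y, z axes, in that order (R = Rz(yaw) Ry(pitch) Rx(roll)).
In Python, from cell import env gives the robot as it stands.
- The arm moves only by the shell command python3 -m inch 'ROWS'. ROWS is JSON, one flat list of numbers, 7 for each row, row after row: the shift along the tool's x, y, z in m, then the turn, a rotation vector about the tool's x, y, z in degrees, then the closure, from -1 (fully open) to 1 (shut). In form: [tx, ty, tz, ax, ay, az, hand, tx, ty, tz, ax, ay, az, hand, ...]. A call has 1 to 10 rows; each row shifts and turns the commanded pose from where the row before left it, along the tool's axes as they then stand; what a row does not reach is not made up. A row lasts 1/10 s, in which the tool goes at most 50 mm and 8.59 degrees, less where a joint would pass 70% of its speed; a pose out of reach is approached as far as the arm can. A call is refused whole if a number of a shift passes 0.05 or a number of a turn 8.59, either way. A call with a gripper value outside its range is refused whole. The fingers move at their own pace and stop on an object; the grip force is fixed at half the most. Time passes only in rows, so rows that do not move let the fingers close. It gives the time, the measured TCP pose, the force and the opening at its end, in the units of the state.
- env.state(): the state, without advancing time (a new reading comes with each control period).
- env.read_camera(name): name is "scene" or "top" or "wrist"; returns a dict with "pixels" (400x640x3 uint8, blue, green, red), "depth" (400x640 float32, mm along the optical axis (not along the pixel's ray), 0 where there is no reading), "mtx" (3x3 intrinsics, pixels), "k1" (the pictures are not rectified: a ray, as slopes to the right and down, at radius r is drawn at 1 + k1 r^2 times it, then the intrinsics apply), "R" (3x3) and "t" (3): a world point X has camera coordinates R X + t. Camera axes: x right, y down, z forward; pixel columns grow to the right and rows downward; lengths in mm; the calibration is good to about 2 mm. A picture is of the moment at which its call begins.
- env.job_done(): hands the job in, once; it reports no verdict.
The state is a dict: "t": time; "joints": joint angles; "qvel": joint speeds; "tau": joint torques, N m; "eef_pos": TCP position; "tcp_rot": TCP orientation; "ft_force": force on the tool from outside, world axes, zero at the start; "moment": the same for the moment, N m; "opening": opening from 0.0 (shut) to 1.0 (fully open).
Only numpy, scipy, OpenCV 4.12 (cv2) and the standard library are available. Lean on these libraries where they do the work, as an engineer would, in place of code of your own. Each camera call takes 0.05 s, during which the arm holds its last target.

## Working session

There is one attempt and no reset: what is moved stays moved. The work goes in short steps, Python scripts to look and compute and a shell command to move; the robot and the scene stay as the last step left them, time stands still between calls to the robot, and variables do not carry over. Pictures are saved under pics/ and viewed, and the job is handed in when it is done.

```bash
ls; mkdir -p pics
python3 - <<'E'
from cell import env
import cv2
print(env.state(), env.hold_point_z)
for n in ["scene","top","wrist"]:
    c=env.read_camera(n); cv2.imwrite(f"pics/{n}0.png",c["pixels"]); print(n,c["mtx"].tolist(),c["k1"],c["R"].round(3).tolist(),c["t"].round(1).tolist())
E
```

```text
pics
{'t': 0.0, 'joints': array([-1.29860482e+00,  4.91553172e-01,  1.55946319e+00,  1.17526190e-05,
        1.09173685e+00, -1.05611222e-01]), 'qvel': array([ 0.00121577, -0.0017696 ,  0.00034279,  0.00063499, -0.0004766 ,
        0.00195476]), 'tau': array([ 5.52676120e-04, -6.12654805e+01, -2.58188617e+01,  6.92570116e-02,
        4.82027710e-02, -9.38923426e-05]), 'eef_pos': array([ 230.49618749, -580.66407198,  214.06099841]), 'tcp_rot': array([-1.57194932e+00,  1.32705551e-04, -2.76379543e+00]), 'ft_force': array([-0.01905292,  0.28933038,  0.1624491 ]), 'moment': array([ 0.01321834, -0.01022933,  0.05331861]), 'opening': 0.9994955147222974} 18.8
scene [[389.58323850824286, 0.0, 322.0091039229739], [0.0, 389.58323850824286, 196.60089061592427], [0.0, 0.0, 1.0]] -0.06349517872983435 [[-0.513, 0.858, -0.023], [0.573, 0.322, -0.754], [-0.64, -0.399, -0.657]] [265.9, -188.6, 1701.3]
top [[452.9969344523488, 0.0, 314.8704900795773], [0.0, 452.9969344523488, 196.42839576200595], [0.0, 0.0, 1.0]] -0.0646624286938404 [[0.02, -1.0, -0.005], [-0.988, -0.019, -0.155], [0.155, 0.008, -0.988]] [15.9, 549.3, 1472.3]
wrist [[294.2190945743439, 0.0, 317.6972566708772], [0.0, 294.2190945743439, 196.27090983357678], [0.0, 0.0, 1.0]] 0.010201898048023366 [[0.368, -0.93, -0.001], [-0.892, -0.354, 0.282], [-0.263, -0.102, -0.959]] [-623.7, -31.5, 391.9]
```

View pics/scene0.png

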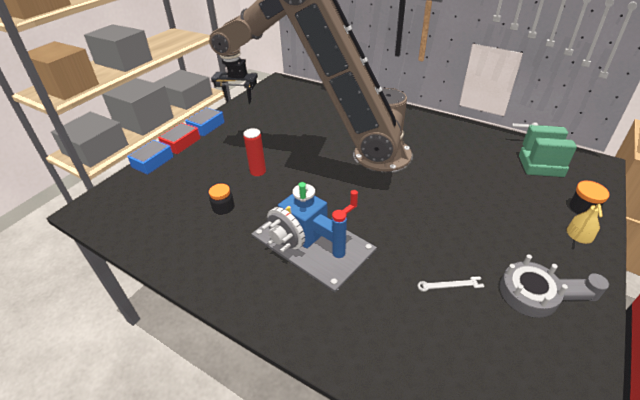

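View pics/top0.png

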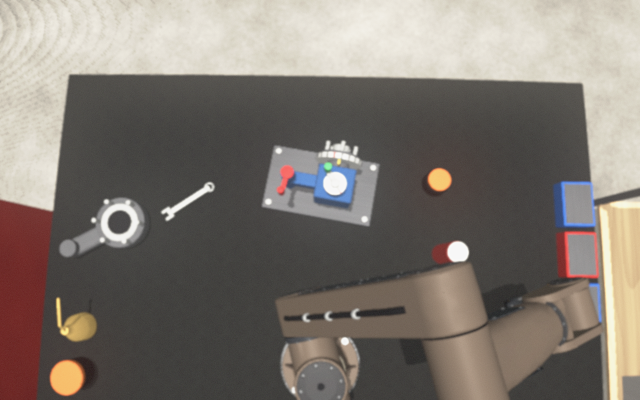

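View pics/wrist0.png

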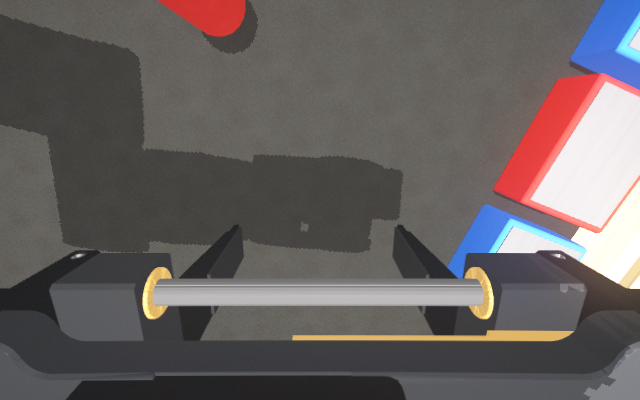

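The scene picture shows the positioner at about (310,225), with the green handle at (303,188) and the red lever knob at (354,198). In the top picture the hub is at (335,183), the handle at (327,167), the lever pivot at (287,173) and the knob at (281,190). Next I'll measure these from both views.

```bash
cat > h.py <<'E'
import numpy as np, cv2
from cell import env
def ray(c,u,v):
    M=c["mtx"]; d=np.array([(u-M[0,2])/M[0,0],(v-M[1,2])/M[1,1]]); s=d.copy()
    for _ in range(20): s=d/(1+c["k1"]*(s@s))
    R=c["R"]; o=-R.T@c["t"]; r=R.T@np.array([s[0],s[1],1]); return o,r
def plane(c,u,v,z):
    o,r=ray(c,u,v); return o+r*(z-o[2])/r[2]
def dep(c,u,v):
    o,r=ray(c,u,v); return o+r*float(c["depth"][int(round(v)),int(round(u))])
def tri(rs):
    A=np.zeros((3,3));b=np.zeros(3)
    for o,r in rs:
        r=r/np.linalg.norm(r);P=np.eye(3)-np.outer(r,r);A+=P;b+=P@o
    p=np.linalg.solve(A,b); e=[np.linalg.norm((np.eye(3)-np.outer(r,r)/(r@r))@(p-o)) for o,r in rs]
    return p,e
def proj(c,X):
    p=c["R"]@X+c["t"]; s=p[:2]/p[2]; s=s*(1+c["k1"]*(s@s)); return c["mtx"][[0,1],[0,1]]*s+c["mtx"][:2,2]
def blobs(mask,minA=8):
    n,l,st,ce=cv2.connectedComponentsWithStats(mask.astype(np.uint8)); return [(ce[i].round(1).tolist(),st[i].tolist()) for i in range(1,n) if st[i][4]>=minA]
def hsv(c): return cv2.cvtColor(c["pixels"],cv2.COLOR_BGR2HSV).astype(int)
def red(c): h=hsv(c); return ((h[...,0]<6)|(h[...,0]>174))&(h[...,1]>150)&(h[...,2]>70)
def green(c): h=hsv(c); return (h[...,0]>45)&(h[...,0]<75)&(h[...,1]>120)&(h[...,2]>60)
def zoom(c,u0,v0,u1,v1,k,name): cv2.imwrite(name,cv2.resize(c["pixels"][v0:v1,u0:u1],None,fx=k,fy=k,interpolation=cv2.INTER_CUBIC))
E
python3 - <<'E'
from h import *
s=env.read_camera("scene");t=env.read_camera("top")
zoom(s,230,160,390,280,5,"pics/s1.png");zoom(t,250,130,400,240,5,"pics/t1.png")
for c in (s,t): print("red",blobs(red(c)),"green",blobs(green(c)))
h=hsv(t); m=(h[...,1]<40)&(h[...,2]>190); m[:,:300]=0;m[:,380:]=0; print(blobs(m))
for u,v in [(335,183),(327,166),(287,172),(281,189)]: print(dep(t,u,v).round(1))
E
```

```text
red [([182.4, 141.2], [158, 127, 42, 27, 402]), ([255.1, 155.3], [243, 134, 23, 42, 619]), ([345.8, 207.6], [332, 190, 26, 32, 292]), ([635.2, 351.3], [630, 295, 10, 105, 872])] green [([302.1, 189.3], [299, 182, 7, 17, 82])]
red [([285.3, 180.6], [284, 178, 4, 7, 12]), ([281.4, 189.7], [279, 186, 5, 8, 20]), ([20.1, 308.5], [0, 212, 49, 188, 7250]), ([566.0, 255.5], [557, 232, 41, 46, 488]), ([444.6, 250.7], [443, 248, 3, 7, 9])] green []
[([339.7, 37.6], [300, 0, 80, 77, 6091]), ([327.3, 144.9], [326, 141, 4, 9, 27]), ([340.6, 146.9], [331, 141, 18, 11, 103]), ([354.8, 150.6], [353, 147, 4, 8, 23]), ([326.8, 154.1], [319, 151, 15, 7, 82]), ([345.8, 156.8], [335, 152, 24, 12, 149]), ([372.7, 167.3], [370, 165, 6, 6, 31]), ([334.5, 183.0], [323, 172, 24, 23, 440]), ([364.1, 218.8], [361, 216, 7, 7, 40]), ([353.6, 314.2], [352, 311, 4, 7, 17]), ([326.9, 316.5], [326, 313, 4, 7, 15]), ([304.6, 317.9], [303, 315, 5, 6, 14]), ([344.5, 341.0], [341, 337, 8, 9, 56])]
[564.1 -34.  211.3]
[604.8  -8.5 258.6]
[599.8 111.8 188.4]
[ 313.9   14.7 1539.8]
```

View pics/s1.png

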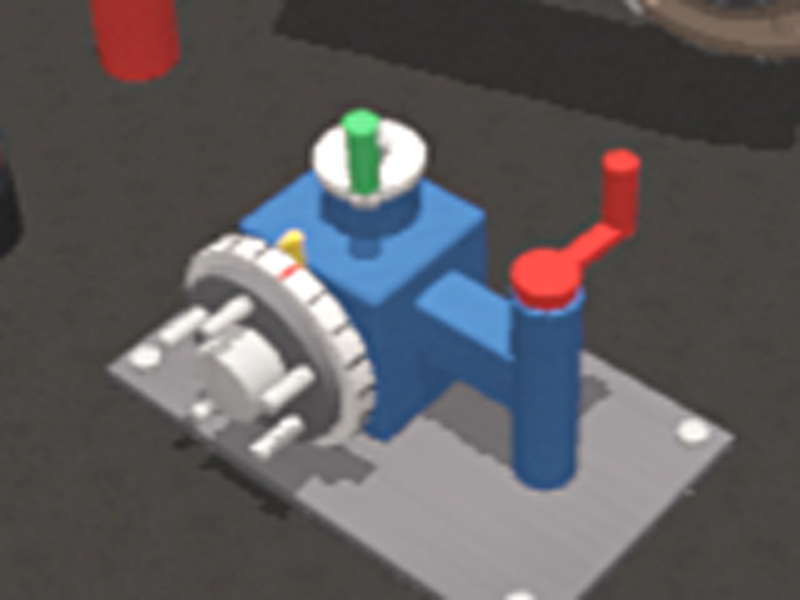

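View pics/t1.png

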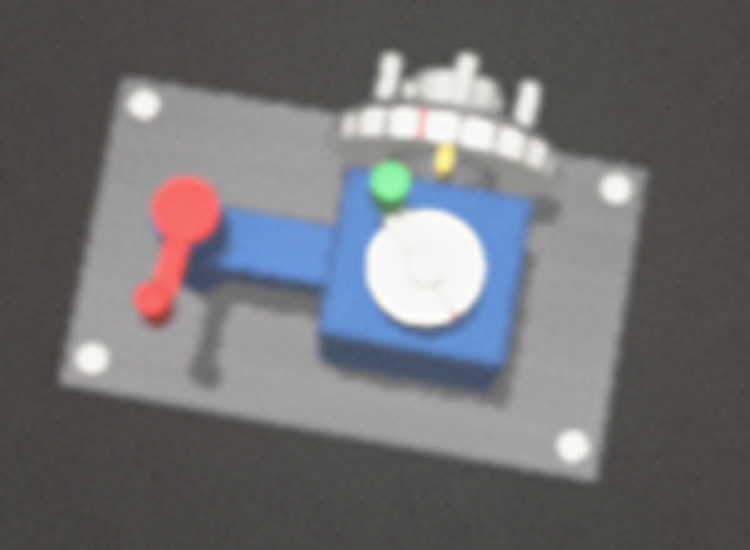

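The zooms show the red mark about two and a half scale lines on the +y side of the yellow pointer. The handle points roughly to the wheel and the lever is unlocked. Next step: triangulate the features from both views.

Run:
```python
from h import *
s=env.read_camera("scene");t=env.read_camera("top")
P={"handletop":((302.2,184),(328,166.6),258),"hub":((304,191.6),(335.2,183.4),197),"knobtop":((354.4,192),(280.4,190.2),236),"pivottop":((339,215),(287.2,172),188)}
for n,(a,b,z) in P.items():
    p,e=tri([ray(s,*a),ray(t,*b)]); print(n,p.round(1),np.round(e,1),"plane top",plane(t,*b,z).round(1),"scene",plane(s,*a,z).round(1))
# plate bolts: top view
for u,v in [(143,103),(615,188),(572,446),(92,357)]: print(plane(t,250+u/5,130+v/5,20).round(1))
from scipy.spatial.transform import Rotation as Ro
st=env.state(); R=Ro.from_euler('xyz',st['tcp_rot']).as_matrix(); print(R.round(3))
c=env.read_camera("wrist"); Rc=c["R"]; cam=-Rc.T@c["t"]; print("cam in tool",(R.T@(cam-st['eef_pos'])).round(1)); print((Rc@R).round(3))
```

```text
handletop [604.  -11.1 253.6] [0.5 0.5] plane top [603.2 -11.5 258. ] scene [608.2  -7.5 258. ]
hub [566.7 -34.3 186.9] [1.5 1.5] plane top [565.6 -35.2 197. ] scene [575.9 -26.  197. ]
knobtop [535.8 127.4 229.6] [0.9 0.9] plane top [535.1 126.1 236. ] scene [542.1 131.5 236. ]
pivottop [600.9 112.  182.1] [0.5 0.5] plane top [599.9 111.2 188. ] scene [606.1 115.4 188. ]
[710.4 155.2  20. ]
[ 656.4 -170.8   20. ]
[ 477.9 -141.8   20. ]
[532.4 184.1  20. ]
[[-0.929 -0.     0.369]
 [-0.369  0.    -0.929]
 [-0.    -1.    -0.   ]]
cam in tool [ -79.7 -169.8   -0.6]
[[ 0.001  0.     1.   ]
 [ 0.959 -0.282 -0.001]
 [ 0.282  0.959 -0.001]]
```

```bash
python3 -m inch '[0,-0.015,0,0,-8.55,0,-1, 0,-0.015,0,0,-8.55,0,-1, 0,-0.015,0,0,-8.55,0,-1, 0,-0.015,0,0,-8.55,0,-1, 0,-0.015,0,0,-8.55,0,-1, 0,-0.015,0,0,-8.55,0,-1, 0,-0.015,0,0,-8.55,0,-1, 0,-0.015,0,0,-8.55,0,-1, 0,0,0,0,0,0,-1]'
```

```text
t: 1.3
eef_pos: [230.7, -581.4, 336.5]
tcp_rot: [-1.57, -0.003, -1.568]
ft_force: [-0.0, -0.1, -0.4]
opening: 1.0
```

```bash
python3 -m inch '[-0.04,0,0.026,0,0,0,-1,-0.04,0,0.026,0,0,0,-1,-0.04,0,0.026,0,0,0,-1,-0.04,0,0.026,0,0,0,-1,-0.04,0,0.026,0,0,0,-1,-0.04,0,0.026,0,0,0,-1,-0.04,0,0.026,0,0,0,-1,-0.04,0,0.026,0,0,0,-1,-0.04,0,0.026,0,0,0,-1,-0.04,0,0.026,0,0,0,-1]'
python3 -m inch '[-0.04,0,0.026,0,0,0,-1,-0.04,0,0.026,0,0,0,-1,-0.04,0,0.026,0,0,0,-1,-0.04,0,0.026,0,0,0,-1,0,0,0,0,0,0,-1]'
python3 - <<'E'
from h import *
c=env.read_camera("wrist"); cv2.imwrite("pics/w1.png",c["pixels"]); print(env.state()["eef_pos"], blobs(green(c)),blobs(red(c)))
np.save("w1.npy",c,allow_pickle=True)
E
```

```text
t: 2.3
eef_pos: [490.8, -178.8, 334.0]
tcp_rot: [-1.571, 0.0, -1.575]
ft_force: [0.5, -0.5, 0.1]
opening: 0.999
t: 2.8
eef_pos: [595.7, -16.4, 333.0]
tcp_rot: [-1.572, 0.001, -1.571]
ft_force: [-1.4, -0.5, -0.6]
opening: 1.002
[594.67379177 -18.40883377 333.08032364] [([329.4, 192.3], [319, 175, 23, 34, 629])] [([294.7, 47.3], [236, 13, 109, 66, 2837]), ([375.2, 194.3], [370, 193, 11, 4, 32]), ([269.4, 215.2], [267, 213, 6, 5, 13]), ([210.0, 336.6], [200, 332, 22, 9, 153])]
```

View pics/w1.png

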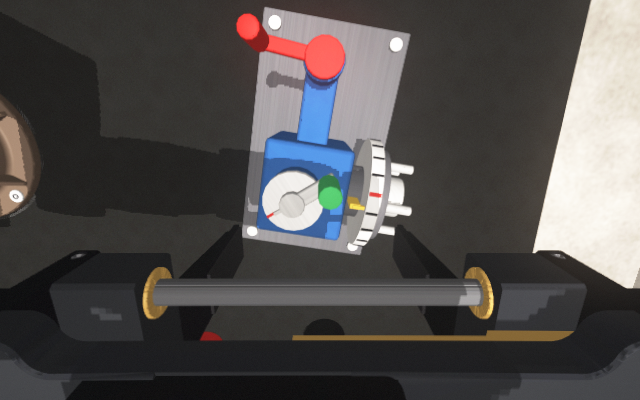

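The wrist picture shows the handle top at about (331,197), the hub boss at (292,204), the red mark at (375,195), the pointer at (356,207), the knob at (247,27) and the pivot at (325,57). I'll zoom in.

Run:
```python
from h import *
c=np.load("w1.npy",allow_pickle=True).item()
zoom(c,250,130,420,250,4.5,"pics/w1z.png")
```

```text
(no output)
```

View pics/w1z.png

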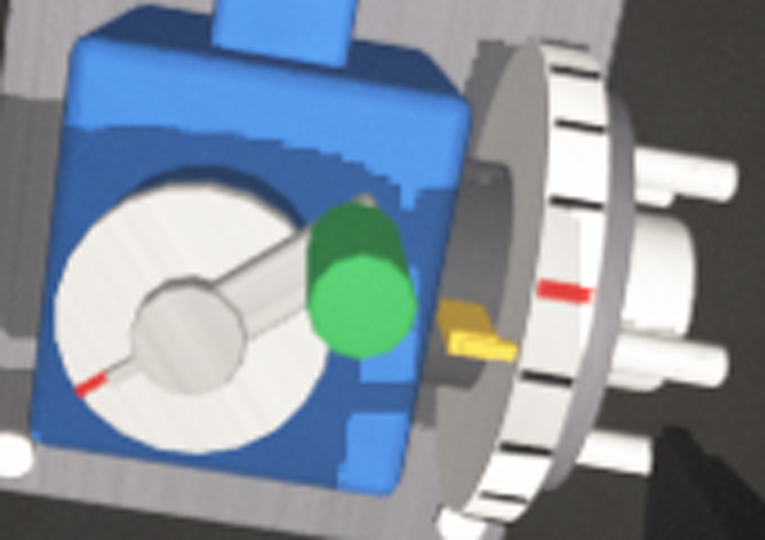

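Run:
```python
from h import *
c=np.load("w1.npy",allow_pickle=True).item(); t=env.read_camera("top"); s=env.read_camera("scene")
Z=lambda u,v:(250+u/4.5,130+v/4.5)
W={"handle":(Z(361,305),258,(328,166.6),(302.2,184)),"hub":(Z(191.5,317),195,(335.4,183.6),None),"knob":((247.5,27),236,(280.4,190.2),(354.4,192)),"pivot":((325,57),188,(287.2,172),(339,215))}
for n,(w,z,a,b) in W.items():
    print(n,"wrist",plane(c,*w,z).round(1),"dep",dep(c,*w).round(1),"top",plane(t,*a,z).round(1),"tri w+t",tri([ray(c,*w),ray(t,*a)]), tri([ray(c,*w),ray(t,*a)]+([ray(s,*b)] if b else []))[0].round(1))
# bolts
for u,v in [(274,22),(396,44)]: print("bolt",plane(c,u,v,18).round(1))
# edge dirs at mark
m1,m2=[dep(c,*Z(*p)) for p in [(541,290),(588,294.5)]]; print("mark",m1.round(1),m2.round(1))
for p in [(500,347),(514,352),(470,345)]: print("ptr",dep(c,*Z(*p)).round(1),plane(c,*Z(*p),176).round(1))
for p in [(523,377),(570,381),(556,201),(600,205)]: print("blk",dep(c,*Z(*p)).round(1))
```

```text
handle wrist [606.2  -9.2 258. ] dep [606.2  -9.3 257.6] top [603.2 -11.5 258. ] tri w+t (array([606.13964766, -12.01399372, 247.42067071]), [np.float64(0.6283194387506045), np.float64(0.6283194387504725)]) [605.  -10.7 254. ]
hub wrist [567.7 -31.  195. ] dep [569.  -26.7 209.2] top [565.4 -35.9 195. ] tri w+t (array([567.14067744, -35.71519118, 182.01347493]), [np.float64(0.8942670818387135), np.float64(0.8942670818387325)]) [567.1 -35.7 182. ]
knob wrist [538.8 127.9 236. ] dep [538.9 127.9 236.3] top [535.1 126.1 236. ] tri w+t (array([536.81965607, 128.08275675, 229.25805408]), [np.float64(1.5566375331714253), np.float64(1.5566375331713673)]) [536.6 128.2 230.3]
pivot wrist [602.5 113.5 188. ] dep [602.4 113.2 189.8] top [599.9 111.2 188. ] tri w+t (array([601.97044164, 113.10714191, 181.30320268]), [np.float64(1.564306169011283), np.float64(1.5643061690111875)]) [601.7 112.9 183.1]
bolt [531.4 186.9  18. ]
bolt [711.6 157.7  18. ]
mark [656.4 -30.4 173.4] [668.7 -31.9 172.6]
ptr [646.1 -45.3 175.2] [646.  -45.1 176. ]
ptr [649.6 -46.3 176.4] [649.7 -46.4 176. ]
ptr [638.2 -44.6 175.9] [638.2 -44.5 176. ]
blk [652.4 -53.5 175.7]
blk [665.3 -55.5 173.1]
blk [660.4  -8.6 165.9]
blk [672.2  -9.9 164.7]
```

```bash
python3 -m inch '[-0.008,0.03,0.0103,0,0,0,-1, 0,0.03,0,0,0,0,-1, 0,0.03,0,0,0,0,-1, 0,0.021,0,0,0,0,-1, 0,0,0,0,0,0,-1, 0,0,0,0,0,0,-1]'
python3 - <<'E'
from h import *
c=env.read_camera("wrist"); cv2.imwrite("pics/w2.png",c["pixels"])
c=env.read_camera("scene"); zoom(c,230,100,390,220,5,"pics/s2.png")
E
```

```text
t: 3.55
eef_pos: [604.3, -13.7, 224.3]
tcp_rot: [-1.57, -0.0, -1.572]
ft_force: [0.5, 1.3, 1.0]
opening: 0.998
```

View pics/w2.png

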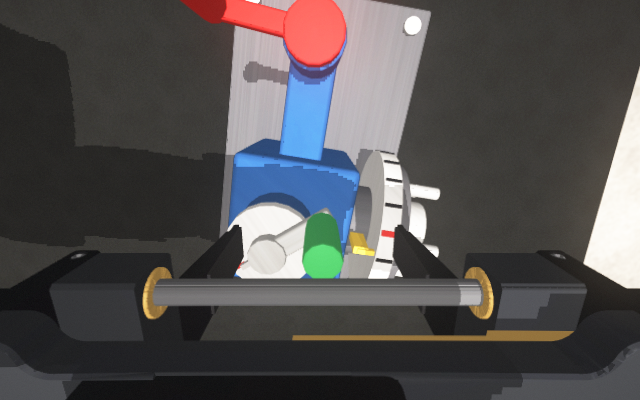

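View pics/s2.png

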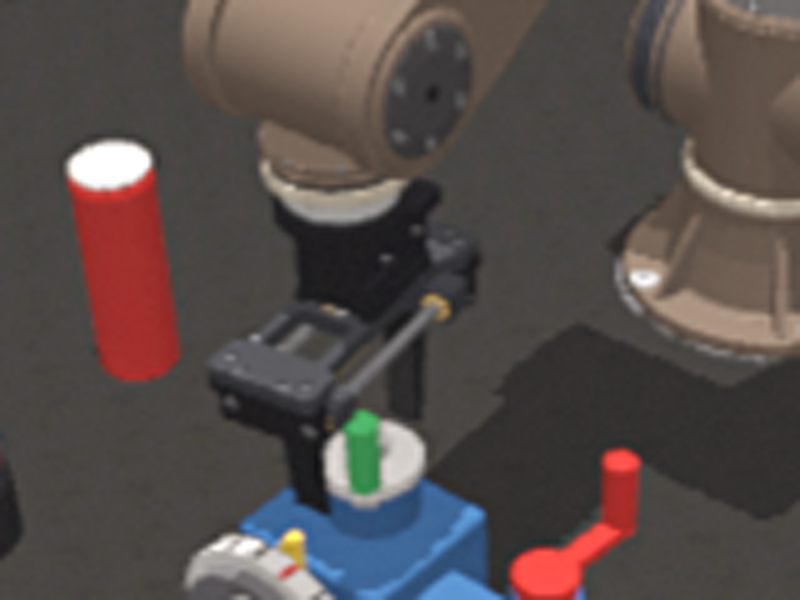

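Run:
```python
from h import *
c=env.read_camera("wrist"); P=np.array([env.state()["eef_pos"]]); 
for _ in range(4):
    env.read_camera("top"); P=np.vstack([P,env.state()["eef_pos"]])
print(P.round(2))
print(plane(c,322,263,258).round(1), dep(c,322,263).round(1))
# where TCP and grasp point project
e=P.mean(0)
for z in (0,18.8): print(proj(c,e+[0,0,z]).round(1))
print("ft",env.state()["ft_force"])
```

```text
[[604.77 -13.11 225.11]
 [604.73 -12.99 224.96]
 [604.67 -12.86 224.73]
 [604.58 -12.76 224.52]
 [604.55 -12.68 224.31]]
[606.6  -9.3 258. ] [606.6  -9.5 257.7]
[318.  241.7]
[318.2 255.9]
ft [0.13484444 0.53021641 0.06720315]
```

The handle is between the jaws along x and about 2.5 mm to +y of the pad centre. I'll correct that and close.

```bash
python3 -m inch '[-0.0025,0.001,0,0,0,0,-1, 0,0,0,0,0,0,0, 0,0,0,0,0,0,0.5, 0,0,0,0,0,0,1, 0,0,0,0,0,0,1, 0,0,0,0,0,0,1, 0,0,0,0,0,0,1, 0,0,0,0,0,0,1]'
python3 - <<'E'
from h import *
c=env.read_camera("wrist"); zoom(c,200,150,440,330,3.3,"pics/w3.png"); s=env.state(); print(s["opening"],s["eef_pos"],s["ft_force"],s["moment"])
E
```

```text
t: 4.7
eef_pos: [604.4, -10.1, 222.6]
tcp_rot: [-1.571, -0.0, -1.57]
ft_force: [-0.3, -0.3, 0.5]
opening: 0.467
0.42425649531483245 [604.41991049 -10.13294792 222.63037754] [ 0.13598008  0.22387752 -0.36770812] [-0.04609613 -0.08199511  0.00011314]
```

View pics/w3.png

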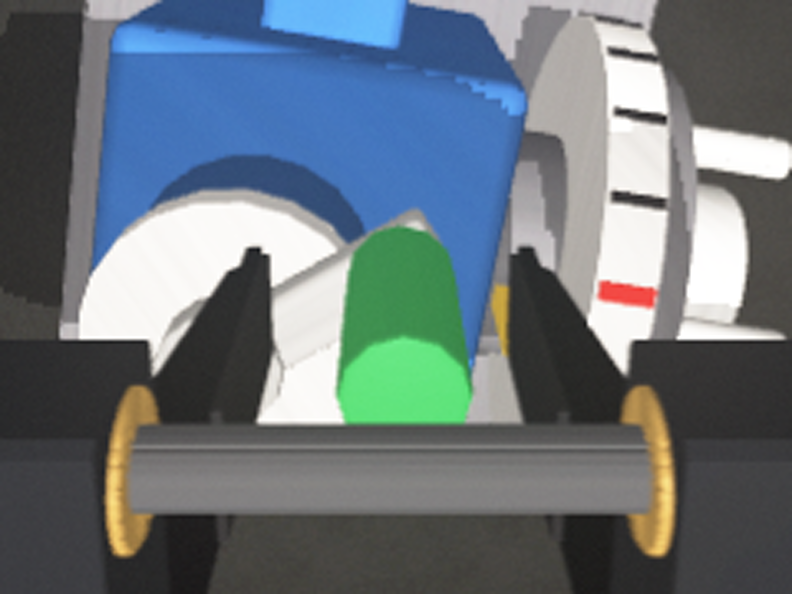

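The jaws are still closing, and the handle sits about 1.5 mm to the +x side of their middle.

```bash
python3 -m inch '[0,0,0.0015,0,0,0,1, 0,0,0,0,0,0,1, 0,0,0,0,0,0,1, 0,0,0,0,0,0,1, 0,0,0,0,0,0,1, 0,0,0,0,0,0,1]'
python3 -m inch '[0,0,0,0,0,0,1, 0,0,0,0,0,0,1]'
python3 - <<'E'
from h import *
s=env.state(); print(s["opening"],s["eef_pos"],s["ft_force"],s["moment"])
c=env.read_camera("wrist"); zoom(c,200,150,440,330,3.3,"pics/w4.png");
E
```

```text
t: 5.35
eef_pos: [606.2, -10.1, 222.7]
tcp_rot: [-1.57, -0.0, -1.57]
ft_force: [3.3, 0.8, -0.1]
opening: 0.222
t: 5.55
eef_pos: [606.2, -10.1, 222.7]
tcp_rot: [-1.57, -0.0, -1.57]
ft_force: [5.2, 1.4, 0.4]
opening: 0.225
0.2248267714606127 [606.17855333 -10.07826705 222.73308796] [5.19689342 1.35283514 0.41611665] [ 0.14011976 -0.99428226 -0.01275364]
```

View pics/w4.png

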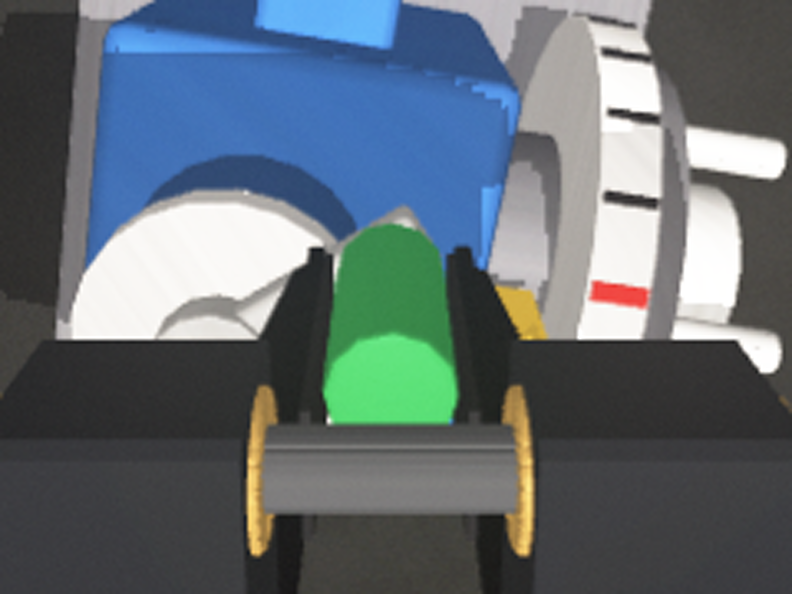

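```bash
cat > plan.py <<'E'
import sys, numpy as np
# plan.py cmdX cmdY Cx Cy th0 step n : world targets -> tool shifts (tx=-dY, tz=dX), m, rounded 0.1 mm
x,y,cx,cy,th,st,n=map(float,sys.argv[1:8])
for k in range(int(n)):
    th-=st; X=cx+45*np.cos(np.radians(th)); Y=cy+45*np.sin(np.radians(th))
    dx=round(X-x,1); dy=round(Y-y,1); x+=dx; y+=dy
    print(f"{-dy/1000:.4f} , {dx/1000:.4f}   th={th:.0f} cmd {x:.2f} {y:.2f}")
E
python3 plan.py 606.37 -10.43 568 -33.6 31 12 10
```

```text
0.0085 , 0.0042   th=19 cmd 610.57 -18.93
0.0092 , 0.0021   th=7 cmd 612.67 -28.13
0.0094 , 0.0002   th=-5 cmd 612.87 -37.53
0.0092 , -0.0018   th=-17 cmd 611.07 -46.73
0.0087 , -0.0037   th=-29 cmd 607.37 -55.43
0.0077 , -0.0054   th=-41 cmd 601.97 -63.13
0.0064 , -0.0069   th=-53 cmd 595.07 -69.53
0.0049 , -0.0081   th=-65 cmd 586.97 -74.43
0.0030 , -0.0088   th=-77 cmd 578.17 -77.43
0.0012 , -0.0094   th=-89 cmd 568.77 -78.63
```

```bash
python3 -m inch '[0.0085,0,0.0042,0,0,0,1, 0.0092,0,0.0021,0,0,0,1, 0.0094,0,0.0002,0,0,0,1, 0.0092,0,-0.0018,0,0,0,1]'
python3 -m inch '[0,0,0,0,0,0,1]'
```

```text
t: 6.0
eef_pos: [611.1, -46.7, 222.7]
tcp_rot: [-1.57, 0.0, -1.57]
ft_force: [3.0, 1.2, 0.4]
opening: 0.223
t: 6.1
eef_pos: [610.7, -47.5, 222.7]
tcp_rot: [-1.57, -0.001, -1.571]
ft_force: [5.2, -2.8, -0.6]
opening: 0.221
```

```bash
python3 -m inch '[0.0087,0,-0.0037,0,0,0,1, 0.0077,0,-0.0054,0,0,0,1, 0.0064,0,-0.0069,0,0,0,1]'
python3 -m inch '[0.0049,0,-0.0081,0,0,0,1, 0.003,0,-0.0088,0,0,0,1, 0.0012,0,-0.0094,0,0,0,1, 0,0,0,0,0,0,1]'
python3 plan.py 568.77 -78.63 568 -33.6 -89 12 10
```

```text
t: 6.4
eef_pos: [594.9, -69.7, 222.7]
tcp_rot: [-1.57, -0.001, -1.57]
ft_force: [3.8, -2.8, 0.1]
opening: 0.226
t: 6.8
eef_pos: [567.0, -78.5, 222.7]
tcp_rot: [-1.572, -0.0, -1.57]
ft_force: [-0.3, -4.5, -1.3]
opening: 0.227
-0.0009 , -0.0094   th=-101 cmd 559.37 -77.73
-0.0027 , -0.0090   th=-113 cmd 550.37 -75.03
-0.0046 , -0.0082   th=-125 cmd 542.17 -70.43
-0.0061 , -0.0071   th=-137 cmd 535.07 -64.33
-0.0076 , -0.0056   th=-149 cmd 529.47 -56.73
-0.0085 , -0.0040   th=-161 cmd 525.47 -48.23
-0.0091 , -0.0021   th=-173 cmd 523.37 -39.13
-0.0095 , -0.0002   th=-185 cmd 523.17 -29.63
-0.0092 , 0.0018   th=-197 cmd 524.97 -20.43
-0.0086 , 0.0037   th=-209 cmd 528.67 -11.83
```

```bash
python3 -m inch '[-0.0009,0,-0.0094,0,0,0,1, -0.0027,0,-0.009,0,0,0,1, -0.0046,0,-0.0082,0,0,0,1, -0.0061,0,-0.0071,0,0,0,1, -0.0076,0,-0.0056,0,0,0,1]'
python3 -m inch '[-0.0085,0,-0.004,0,0,0,1, -0.0091,0,-0.0021,0,0,0,1, -0.0095,0,-0.0002,0,0,0,1, -0.0092,0,0.0018,0,0,0,1, -0.0086,0,0.0037,0,0,0,1, 0,0,0,0,0,0,1]'
python3 plan.py 528.67 -11.83 568 -33.6 -209 12 10
```

```text
t: 7.3
eef_pos: [528.6, -55.6, 222.6]
tcp_rot: [-1.571, 0.0, -1.57]
ft_force: [5.8, 0.2, -2.4]
opening: 0.221
t: 7.9
eef_pos: [529.1, -10.7, 222.6]
tcp_rot: [-1.569, -0.001, -1.569]
ft_force: [6.2, -4.4, -2.8]
opening: 0.225
-0.0078 , 0.0054   th=-221 cmd 534.07 -4.03
-0.0064 , 0.0068   th=-233 cmd 540.87 2.37
-0.0048 , 0.0081   th=-245 cmd 548.97 7.17
-0.0031 , 0.0089   th=-257 cmd 557.87 10.27
-0.0011 , 0.0093   th=-269 cmd 567.17 11.37
0.0008 , 0.0094   th=-281 cmd 576.57 10.57
0.0027 , 0.0090   th=-293 cmd 585.57 7.87
0.0046 , 0.0082   th=-305 cmd 593.77 3.27
0.0062 , 0.0071   th=-317 cmd 600.87 -2.93
0.0075 , 0.0057   th=-329 cmd 606.57 -10.43
```

```bash
python3 plan.py 528.67 -11.83 569 -34.4 -209 12 10
```

```text
-0.0070 , 0.0064   th=-221 cmd 535.07 -4.83
-0.0064 , 0.0068   th=-233 cmd 541.87 1.57
-0.0048 , 0.0081   th=-245 cmd 549.97 6.37
-0.0031 , 0.0089   th=-257 cmd 558.87 9.47
-0.0011 , 0.0093   th=-269 cmd 568.17 10.57
0.0008 , 0.0094   th=-281 cmd 577.57 9.77
0.0027 , 0.0090   th=-293 cmd 586.57 7.07
0.0046 , 0.0082   th=-305 cmd 594.77 2.47
0.0062 , 0.0071   th=-317 cmd 601.87 -3.73
0.0075 , 0.0057   th=-329 cmd 607.57 -11.23
```

```bash
python3 -m inch '[-0.007,0,0.0064,0,0,0,1, -0.0064,0,0.0068,0,0,0,1, -0.0048,0,0.0081,0,0,0,1, -0.0031,0,0.0089,0,0,0,1, -0.0011,0,0.0093,0,0,0,1]'
python3 -m inch '[0.0008,0,0.0094,0,0,0,1, 0.0027,0,0.009,0,0,0,1, 0.0046,0,0.0082,0,0,0,1, 0.0062,0,0.0071,0,0,0,1, 0.0075,0,0.0057,0,0,0,1, 0,0,0,0,0,0,1]'
python3 - <<'E'
from h import *
c=env.read_camera("wrist"); zoom(c,200,150,440,330,3.3,"pics/w5.png"); c=env.read_camera("scene"); zoom(c,240,180,340,255,8,"pics/s5.png"); s=env.state(); print(s["eef_pos"],s["ft_force"])
E
python3 plan.py 607.57 -11.23 569 -34.4 -329 12 10
```

```text
t: 8.4
eef_pos: [568.2, 11.4, 222.5]
tcp_rot: [-1.572, 0.0, -1.57]
ft_force: [-1.6, -2.6, 0.2]
opening: 0.228
t: 9.0
eef_pos: [607.7, -12.2, 222.5]
tcp_rot: [-1.571, -0.0, -1.571]
ft_force: [-1.8, -1.1, 2.4]
opening: 0.221
[607.35842338 -11.53377872 222.59733279] [-0.9302255  -3.36957908  0.51300668]
0.0085 , 0.0040   th=-341 cmd 611.57 -19.73
0.0092 , 0.0021   th=-353 cmd 613.67 -28.93
0.0094 , 0.0002   th=-365 cmd 613.87 -38.33
0.0092 , -0.0018   th=-377 cmd 612.07 -47.53
0.0087 , -0.0037   th=-389 cmd 608.37 -56.23
0.0077 , -0.0054   th=-401 cmd 602.97 -63.93
0.0064 , -0.0069   th=-413 cmd 596.07 -70.33
0.0049 , -0.0081   th=-425 cmd 587.97 -75.23
0.0030 , -0.0088   th=-437 cmd 579.17 -78.23
0.0012 , -0.0094   th=-449 cmd 569.77 -79.43
```

View pics/w5.png

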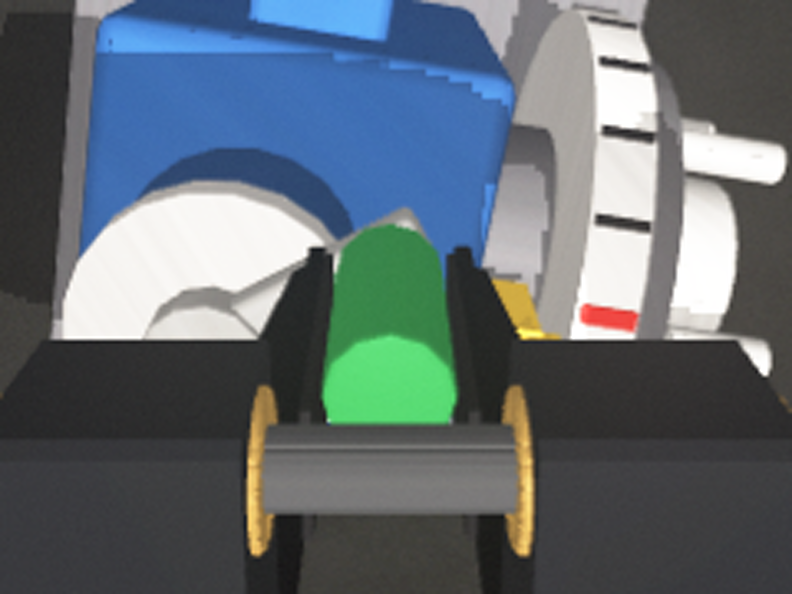

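View pics/s5.png

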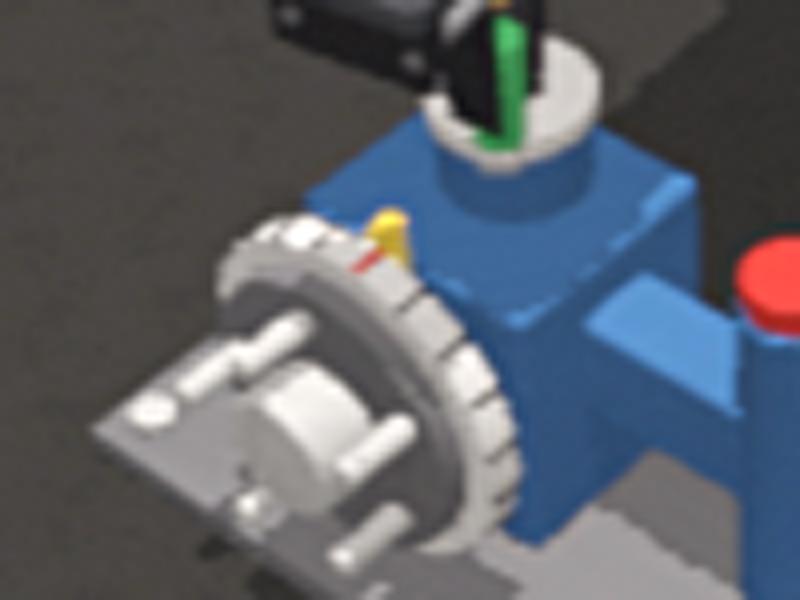

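One turn done: in the wrist picture the red mark has moved 23 zoomed px towards the pointer, and the forces are now low. Continuing the second turn.

```bash
python3 -m inch '[0.0085,0,0.004,0,0,0,1, 0.0092,0,0.0021,0,0,0,1, 0.0094,0,0.0002,0,0,0,1, 0.0092,0,-0.0018,0,0,0,1, 0.0087,0,-0.0037,0,0,0,1]'
python3 -m inch '[0.0077,0,-0.0054,0,0,0,1, 0.0064,0,-0.0069,0,0,0,1, 0.0049,0,-0.0081,0,0,0,1, 0.003,0,-0.0088,0,0,0,1, 0.0012,0,-0.0094,0,0,0,1]'
python3 plan.py 569.77 -79.43 569 -34.4 -449 12 12
```

```text
t: 9.6
eef_pos: [607.5, -56.3, 222.4]
tcp_rot: [-1.572, 0.001, -1.57]
ft_force: [-6.7, 6.0, 1.2]
opening: 0.223
t: 10.1
eef_pos: [569.6, -79.1, 222.6]
tcp_rot: [-1.569, 0.001, -1.571]
ft_force: [2.1, 8.4, -3.5]
opening: 0.226
-0.0009 , -0.0094   th=-461 cmd 560.37 -78.53
-0.0027 , -0.0090   th=-473 cmd 551.37 -75.83
-0.0046 , -0.0082   th=-485 cmd 543.17 -71.23
-0.0061 , -0.0071   th=-497 cmd 536.07 -65.13
-0.0076 , -0.0056   th=-509 cmd 530.47 -57.53
-0.0085 , -0.0040   th=-521 cmd 526.47 -49.03
-0.0091 , -0.0021   th=-533 cmd 524.37 -39.93
-0.0095 , -0.0002   th=-545 cmd 524.17 -30.43
-0.0092 , 0.0018   th=-557 cmd 525.97 -21.23
-0.0086 , 0.0037   th=-569 cmd 529.67 -12.63
-0.0078 , 0.0054   th=-581 cmd 535.07 -4.83
-0.0064 , 0.0068   th=-593 cmd 541.87 1.57
```

```bash
sed -i 's/45\*/44.7*/g' plan.py; python3 plan.py 569.77 -79.43 568.5 -34.1 -449 12 12
```

```text
-0.0015 , -0.0098   th=-461 cmd 559.97 -77.93
-0.0027 , -0.0089   th=-473 cmd 551.07 -75.23
-0.0045 , -0.0082   th=-485 cmd 542.87 -70.73
-0.0061 , -0.0071   th=-497 cmd 535.77 -64.63
-0.0075 , -0.0056   th=-509 cmd 530.17 -57.13
-0.0085 , -0.0039   th=-521 cmd 526.27 -48.63
-0.0091 , -0.0021   th=-533 cmd 524.17 -39.53
-0.0093 , -0.0002   th=-545 cmd 523.97 -30.23
-0.0092 , 0.0018   th=-557 cmd 525.77 -21.03
-0.0086 , 0.0036   th=-569 cmd 529.37 -12.43
-0.0077 , 0.0054   th=-581 cmd 534.77 -4.73
-0.0063 , 0.0068   th=-593 cmd 541.57 1.57
```

```bash
python3 -m inch '[-0.0015,0,-0.0098,0,0,0,1, -0.0027,0,-0.0089,0,0,0,1, -0.0045,0,-0.0082,0,0,0,1, -0.0061,0,-0.0071,0,0,0,1, -0.0075,0,-0.0056,0,0,0,1]'
python3 -m inch '[-0.0085,0,-0.0039,0,0,0,1, -0.0091,0,-0.0021,0,0,0,1, -0.0093,0,-0.0002,0,0,0,1, -0.0092,0,0.0018,0,0,0,1, -0.0086,0,0.0036,0,0,0,1]'
python3 -m inch '[-0.0077,0,0.0054,0,0,0,1, -0.0063,0,0.0068,0,0,0,1, 0,0,0,0,0,0,1]'
python3 - <<'E'
from h import *
c=env.read_camera("wrist"); cv2.imwrite("pics/w6.png",c["pixels"]);np.save("w6.npy",c,allow_pickle=True)
zoom(c,330,120,490,240,5,"pics/w6z.png"); print(blobs(red(c))); c=env.read_camera("scene"); zoom(c,240,180,340,255,8,"pics/s6.png"); s=env.state(); print(s["eef_pos"],s["ft_force"])
E
```

```text
t: 10.6
eef_pos: [529.3, -56.7, 222.7]
tcp_rot: [-1.57, -0.001, -1.57]
ft_force: [4.9, -0.4, -3.0]
opening: 0.222
t: 11.1
eef_pos: [528.9, -11.3, 222.6]
tcp_rot: [-1.571, -0.0, -1.57]
ft_force: [0.9, -3.8, -2.2]
opening: 0.228
t: 11.4
eef_pos: [541.9, 2.9, 222.6]
tcp_rot: [-1.571, 0.001, -1.569]
ft_force: [-0.1, 2.0, 2.3]
opening: 0.223
[([332.6, 43.7], [292, 0, 123, 93, 1267])]
[541.38482375   2.36342335 222.62028444] [-1.75075243  3.7976657   1.20303796]
```

View pics/w6.png

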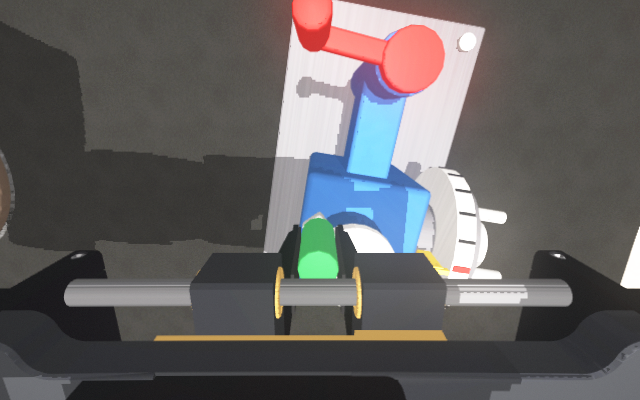

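View pics/s6.png

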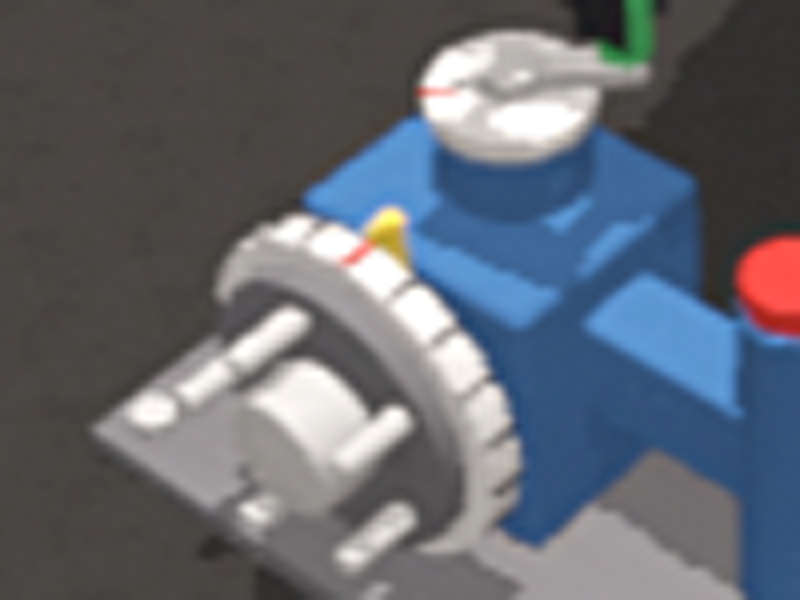

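Run:
```python
from h import *
c=np.load("w6.npy",allow_pickle=True).item()
zoom(c,400,220,500,295,8,"pics/w6y.png")
h=hsv(c); m=((h[...,0]<8)|(h[...,0]>172))&(h[...,1]>90); m[:200]=0
y=(h[...,0]>20)&(h[...,0]<32)&(h[...,1]>120); y[:,:410]=0;y[:,470:]=0;y[:240]=0
a=np.array([0.16,0.987])
for n,mm in (("m",m),("y",y)):
    for ce,st in blobs(mm,4): p=dep(c,*ce); print(n,ce,st,p.round(1),(p[:2]@a).round(2))
```

```text
m [460.8, 269.2] [452, 266, 18, 8, 94] [659.8 -43.2 175.4] 62.92
y [430.0, 258.1] [417, 250, 25, 18, 134] [640.6 -42.3 158.3] 60.78
y [435.8, 269.2] [435, 268, 3, 4, 5] [638.8 -42.8 176.3] 59.99
y [443.9, 268.9] [439, 268, 9, 3, 14] [645.5 -42.6 176.1] 61.25
```

View pics/w6y.png

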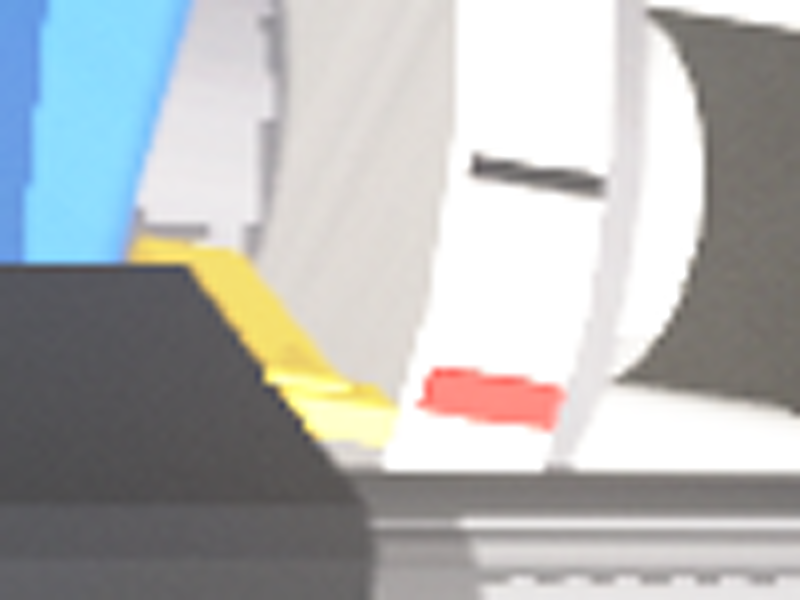

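The mark is still roughly 3–4.5 mm from the pointer (zoom: mark at (490,398), pointer tip at (395,425)), which is 0.4–0.55 turn. I'll wind another 72° fast, then look again.

```bash
python3 plan.py 541.57 1.57 568.5 -34.1 -593 12 6
```

```text
-0.0048 , 0.0080   th=-605 cmd 549.57 6.37
-0.0031 , 0.0089   th=-617 cmd 558.47 9.47
-0.0011 , 0.0092   th=-629 cmd 567.67 10.57
0.0008 , 0.0094   th=-641 cmd 577.07 9.77
0.0027 , 0.0089   th=-653 cmd 585.97 7.07
0.0046 , 0.0082   th=-665 cmd 594.17 2.47
```

```bash
python3 -m inch '[-0.0048,0,0.008,0,0,0,1, -0.0031,0,0.0089,0,0,0,1, -0.0011,0,0.0092,0,0,0,1, 0.0008,0,0.0094,0,0,0,1, 0.0027,0,0.0089,0,0,0,1, 0.0046,0,0.0082,0,0,0,1, 0,0,0,0,0,0,1]'
python3 - <<'E'
from h import *
c=env.read_camera("wrist"); 
zoom(c,340,200,440,275,8,"pics/w7.png"); s=env.state(); print(s["eef_pos"],s["ft_force"])
t=env.read_camera("scene"); zoom(t,250,170,330,230,10,"pics/s7.png")
E
```

```text
t: 12.2
eef_pos: [595.2, 2.0, 222.6]
tcp_rot: [-1.569, -0.0, -1.571]
ft_force: [1.9, 2.8, 1.8]
opening: 0.225
[594.80647633   2.28160778 222.68357286] [3.66460793 2.80434255 0.63615033]
```

View pics/w7.png

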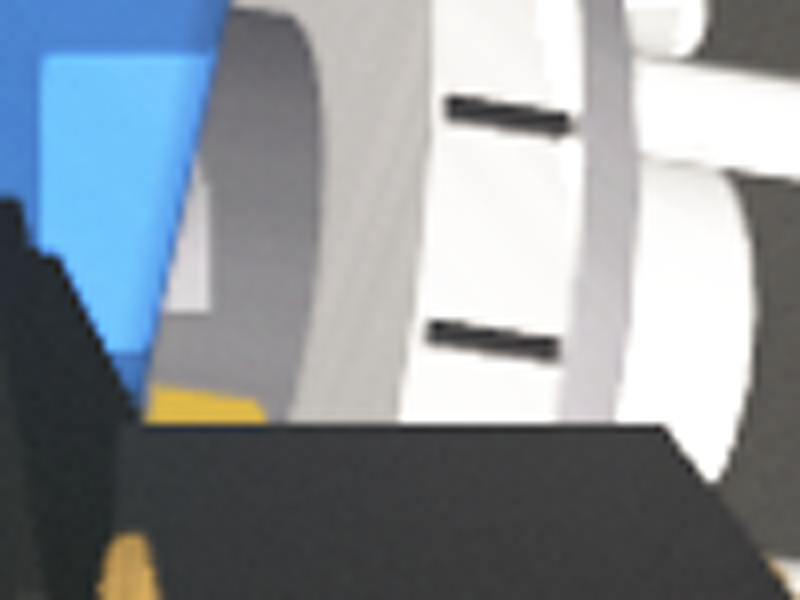

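View pics/s7.png

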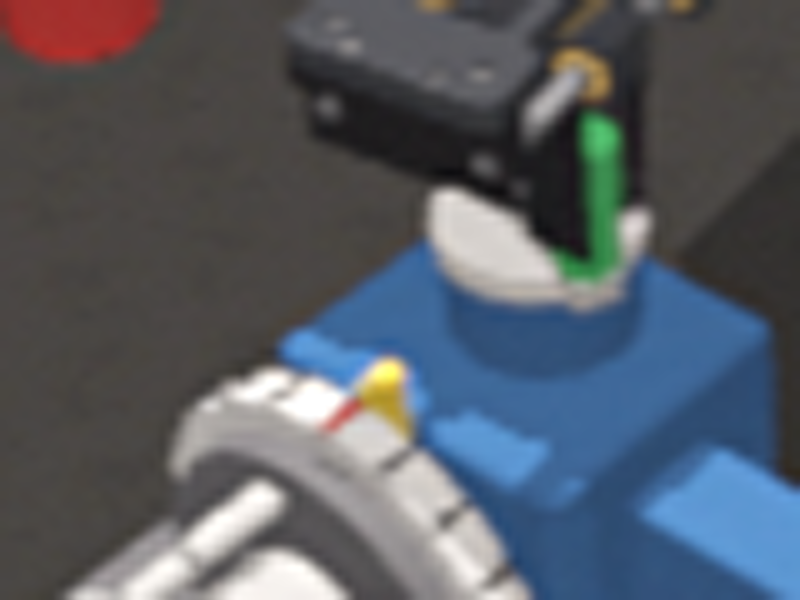

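```bash
cat > tf.py <<'E'
from h import *
C=np.array([568.5,-34.1]); s=env.state(); d=s["eef_pos"][:2]-C; th=np.arctan2(d[1],d[0]); t=np.array([np.sin(th),-np.cos(th)]); F=s["ft_force"][:2]
print("t",round(s["t"],2),"theta",np.degrees(th).round(1),"r",np.linalg.norm(d).round(2),"push",(-F@t).round(2),"radial",(F@d/np.linalg.norm(d)).round(2))
E
python3 plan.py 594.17 2.47 568.5 -34.1 -665 12 2;python3 plan.py 602.57 -2.93 568.5 -34.1 -689 5 26
```

```text
0.0061 , 0.0070   th=-677 cmd 601.17 -3.63
0.0074 , 0.0056   th=-689 cmd 606.77 -11.03
0.0116 , 0.0061   th=-694 cmd 608.67 -14.53
0.0036 , 0.0016   th=-699 cmd 610.27 -18.13
0.0036 , 0.0012   th=-704 cmd 611.47 -21.73
0.0038 , 0.0009   th=-709 cmd 612.37 -25.53
0.0039 , 0.0006   th=-714 cmd 612.97 -29.43
0.0039 , 0.0002   th=-719 cmd 613.17 -33.33
0.0039 , -0.0001   th=-724 cmd 613.07 -37.23
0.0039 , -0.0004   th=-729 cmd 612.67 -41.13
0.0038 , -0.0008   th=-734 cmd 611.87 -44.93
0.0037 , -0.0011   th=-739 cmd 610.77 -48.63
0.0037 , -0.0014   th=-744 cmd 609.37 -52.33
0.0034 , -0.0018   th=-749 cmd 607.57 -55.73
0.0034 , -0.0020   th=-754 cmd 605.57 -59.13
0.0031 , -0.0023   th=-759 cmd 603.27 -62.23
0.0029 , -0.0026   th=-764 cmd 600.67 -65.13
0.0027 , -0.0028   th=-769 cmd 597.87 -67.83
0.0024 , -0.0031   th=-774 cmd 594.77 -70.23
0.0022 , -0.0032   th=-779 cmd 591.57 -72.43
0.0018 , -0.0035   th=-784 cmd 588.07 -74.23
0.0016 , -0.0036   th=-789 cmd 584.47 -75.83
0.0012 , -0.0036   th=-794 cmd 580.87 -77.03
0.0009 , -0.0038   th=-799 cmd 577.07 -77.93
0.0006 , -0.0039   th=-804 cmd 573.17 -78.53
0.0003 , -0.0039   th=-809 cmd 569.27 -78.83
-0.0001 , -0.0039   th=-814 cmd 565.37 -78.73
-0.0005 , -0.0039   th=-819 cmd 561.47 -78.23
```

```bash
python3 -m inch '[0.0031,0,0.0037,0,0,0,1, 0.0031,0,0.0034,0,0,0,1,0,0,0,0,0,0,1]'; python3 tf.py
```

```text
t: 12.6
eef_pos: [601.1, -3.5, 222.7]
tcp_rot: [-1.57, 0.0, -1.57]
ft_force: [2.5, 4.2, 0.4]
opening: 0.224
t 12.6 theta 43.2 r 44.74 push 1.31 radial 4.68
```

```bash
python3 -m inch '[0.0037,0,0.0029,0,0,0,1, 0.0037,0,0.0026,0,0,0,1,0,0,0,0,0,0,1]'; python3 tf.py
```

```text
t: 12.9
eef_pos: [606.6, -10.9, 222.7]
tcp_rot: [-1.57, -0.0, -1.57]
ft_force: [4.9, 3.0, 0.2]
opening: 0.222
t 12.9 theta 31.3 r 44.63 push -0.02 radial 5.75
```

```bash
python3 -m inch '[0.0035,0,0.002,0,0,0,1,0,0,0,0,0,0,1]'; python3 tf.py
```

```text
t: 13.1
eef_pos: [608.5, -14.4, 222.7]
tcp_rot: [-1.57, -0.0, -1.57]
ft_force: [3.9, 3.1, 0.5]
opening: 0.222
t 13.1 theta 26.2 r 44.59 push 1.06 radial 4.81
```

```bash
python3 -m inch '[0.0036,0,0.0016,0,0,0,1,0,0,0,0,0,0,1]'; python3 tf.py
```

```text
t: 13.3
eef_pos: [610.1, -18.0, 222.7]
tcp_rot: [-1.57, -0.0, -1.57]
ft_force: [3.5, 3.0, 0.4]
opening: 0.225
t 13.3 theta 21.2 r 44.58 push 1.55 radial 4.38
```

```bash
python3 -m inch '[0.0036,0,0.0013,0,0,0,1,0,0,0,0,0,0,1]'; python3 tf.py
```

```text
t: 13.5
eef_pos: [611.2, -21.6, 222.7]
tcp_rot: [-1.57, -0.0, -1.57]
ft_force: [3.8, 2.9, 0.4]
opening: 0.226
t 13.5 theta 16.3 r 44.53 push 1.74 radial 4.48
```

```bash
python3 -m inch '[0.0038,0,0.001,0,0,0,1,0,0,0,0,0,0,1]'; python3 tf.py
```

```text
t: 13.7
eef_pos: [612.2, -25.5, 222.7]
tcp_rot: [-1.571, -0.0, -1.57]
ft_force: [2.7, 1.7, 0.8]
opening: 0.225
t 13.7 theta 11.1 r 44.53 push 1.11 radial 2.94
```

```bash
python3 -m inch '[0.0039,0,0.0006,0,0,0,1,0,0,0,0,0,0,1]'; python3 tf.py
```

```text
t: 13.9
eef_pos: [612.8, -29.6, 222.6]
tcp_rot: [-1.571, -0.0, -1.57]
ft_force: [3.4, 0.8, 0.8]
opening: 0.224
t 13.9 theta 5.8 r 44.52 push 0.49 radial 3.45
```

One call at a time from here, so I see the force after each step.

```bash
python3 -m inch '[0.0039,0,0.0002,0,0,0,1,0,0,0,0,0,0,1]'; python3 tf.py
```

```text
t: 14.1
eef_pos: [613.0, -33.6, 222.6]
tcp_rot: [-1.571, -0.0, -1.57]
ft_force: [3.4, 0.9, 1.3]
opening: 0.224
t 14.1 theta 0.7 r 44.51 push 0.86 radial 3.41
```

```bash
python3 -m inch '[0.0039,0,-0.0001,0,0,0,1,0,0,0,0,0,0,1]'; python3 tf.py
```

```text
t: 14.3
eef_pos: [612.8, -37.5, 222.6]
tcp_rot: [-1.571, -0.0, -1.57]
ft_force: [2.0, 0.9, 1.6]
opening: 0.222
t 14.3 theta -4.4 r 44.47 push 1.03 radial 1.94
```

```bash
python3 -m inch '[0.0039,0,-0.0003,0,0,0,1,0,0,0,0,0,0,1]'; python3 tf.py
```

```text
t: 14.5
eef_pos: [612.4, -41.3, 222.6]
tcp_rot: [-1.571, -0.0, -1.57]
ft_force: [0.1, 1.0, 1.9]
opening: 0.223
t 14.5 theta -9.4 r 44.51 push 1.01 radial -0.05
```

```bash
python3 -m inch '[0.0038,0,-0.0008,0,0,0,1,0,0,0,0,0,0,1]'; python3 tf.py
```

```text
t: 14.7
eef_pos: [611.6, -45.1, 222.6]
tcp_rot: [-1.571, -0.0, -1.57]
ft_force: [0.9, 0.8, 1.4]
opening: 0.222
t 14.7 theta -14.3 r 44.51 push 0.99 radial 0.68
```

```bash
python3 -m inch '[0.0037,0,-0.0011,0,0,0,1,0,0,0,0,0,0,1]'; python3 tf.py
```

```text
t: 14.9
eef_pos: [610.5, -48.8, 222.6]
tcp_rot: [-1.571, -0.0, -1.57]
ft_force: [0.9, 1.6, 1.8]
opening: 0.23
t 14.9 theta -19.3 r 44.51 push 1.79 radial 0.32
```

```bash
python3 -m inch '[0.0037,0,-0.0014,0,0,0,1,0,0,0,0,0,0,1]'; python3 tf.py
```

```text
t: 15.1
eef_pos: [609.1, -52.4, 222.6]
tcp_rot: [-1.571, -0.0, -1.57]
ft_force: [0.8, 1.7, 1.6]
opening: 0.225
t 15.1 theta -24.3 r 44.51 push 1.88 radial -0.01
```

```bash
python3 -m inch '[0.0034,0,-0.0018,0,0,0,1,0,0,0,0,0,0,1]'; python3 tf.py
```

```text
t: 15.3
eef_pos: [607.3, -55.9, 222.6]
tcp_rot: [-1.571, -0.0, -1.57]
ft_force: [0.6, 1.5, 0.9]
opening: 0.224
t 15.3 theta -29.3 r 44.5 push 1.61 radial -0.25
```

```bash
python3 -m inch '[0.0034,0,-0.002,0,0,0,1,0,0,0,0,0,0,1]'; python3 tf.py
python3 - <<'E'
from h import *
t=env.read_camera("scene"); zoom(t,250,170,330,230,10,"pics/s8.png")
E
```

```text
t: 15.5
eef_pos: [605.2, -59.2, 222.6]
tcp_rot: [-1.571, -0.0, -1.57]
ft_force: [0.4, 2.1, 0.3]
opening: 0.222
t 15.5 theta -34.4 r 44.51 push 1.95 radial -0.84
```

View pics/s8.png

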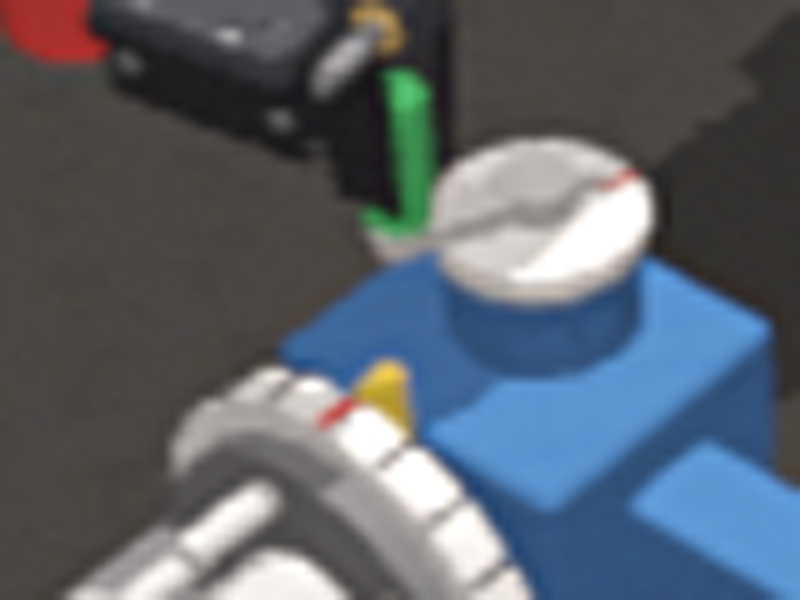

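Run:
```python
from h import *
t=env.read_camera("scene")
for n,X in [("tip",(649.7,-46.4,176)),("rim2",(662,-48.4,176)),("postback",(638,-44.5,176))]:
    p=proj(t,np.array(X,float)); print(n,((p-[250,170])*10).round(0))
h=hsv(t); m=((h[...,0]<8)|(h[...,0]>172))&(h[...,1]>90); m=m[170:230,250:330].copy(); m[:30]=0; print(blobs(m,2))
for u,v in [(283.5,211.5),(283.8,211.2),(284.5,210.5)]: print(dep(t,u,v).round(1), plane(t,u,v,176).round(1))
```

```text
tip [356. 384.]
rim2 [328. 406.]
postback [383. 363.]
[([33.3, 40.8], [32, 40, 4, 3, 6])]
[664.3 -44.1 176. ] [664.4 -44.1 176. ]
[661.4 -45.2 174.3] [662.8 -44.  176. ]
[658.1 -44.9 174.6] [659.2 -44.  176. ]
```

```bash
python3 -m inch '[0.0031,0,-0.0023,0,0,0,1,0,0,0,0,0,0,1]'; python3 tf.py
```

```text
t: 15.8
eef_pos: [603.0, -62.3, 222.6]
tcp_rot: [-1.571, -0.0, -1.57]
ft_force: [-0.1, 1.2, 0.4]
opening: 0.226
t 15.8 theta -39.2 r 44.52 push 0.83 radial -0.82
```

```bash
python3 -m inch '[0.0029,0,-0.0026,0,0,0,1,0,0,0,0,0,0,1]'; python3 tf.py
```

```text
t: 16.0
eef_pos: [600.4, -65.2, 222.6]
tcp_rot: [-1.571, -0.0, -1.57]
ft_force: [0.2, 1.9, 0.3]
opening: 0.224
t 16.0 theta -44.3 r 44.55 push 1.5 radial -1.19
```

```bash
python3 -m inch '[0.0027,0,-0.0028,0,0,0,1,0,0,0,0,0,0,1]'; python3 tf.py
```

```text
t: 16.2
eef_pos: [597.5, -67.9, 222.6]
tcp_rot: [-1.571, -0.0, -1.57]
ft_force: [-0.5, 2.0, -1.5]
opening: 0.224
t 16.2 theta -49.3 r 44.53 push 0.91 radial -1.79
```

```bash
python3 -m inch '[0.0024,0,-0.0031,0,0,0,1,0,0,0,0,0,0,1]'; python3 tf.py
```

```text
t: 16.4
eef_pos: [594.5, -70.3, 222.6]
tcp_rot: [-1.571, -0.0, -1.57]
ft_force: [0.9, 1.9, -0.7]
opening: 0.221
t 16.4 theta -54.3 r 44.53 push 1.8 radial -1.05
```

```bash
python3 -m inch '[0.0022,0,-0.0032,0,0,0,1,0,0,0,0,0,0,1]'; python3 tf.py
```

```text
t: 16.6
eef_pos: [591.7, -72.2, 222.7]
tcp_rot: [-1.57, 0.0, -1.57]
ft_force: [3.9, 4.6, -2.0]
opening: 0.222
t 16.6 theta -58.6 r 44.58 push 5.73 radial -1.85
```

Push has jumped from about 1.5 to 5.7 N, which looks like the stop. I'll step finer from here.

```bash
python3 -m inch '[0,0,0,0,0,0,1,0,0,0,0,0,0,1]'; python3 tf.py; python3 -m inch '[0.0006,0,-0.001,0,0,0,1,0,0,0,0,0,0,1]'; python3 tf.py
```

```text
t: 16.8
eef_pos: [591.9, -72.0, 222.6]
tcp_rot: [-1.57, 0.0, -1.57]
ft_force: [3.3, 3.0, -1.2]
opening: 0.227
t 16.8 theta -58.3 r 44.58 push 4.39 radial -0.8
t: 17.0
eef_pos: [591.1, -72.5, 222.7]
tcp_rot: [-1.569, 0.001, -1.57]
ft_force: [5.4, 5.6, -2.7]
opening: 0.225
t 17.0 theta -59.5 r 44.57 push 7.51 radial -2.06
```

Force rises about 2.6 N/mm, which matches the spring against the stop. Leaning up to 13 N.

```bash
python3 -m inch '[0.0006,0,-0.001,0,0,0,1,0,0,0,0,0,0,1]'; python3 tf.py
```

```text
t: 17.2
eef_pos: [590.4, -73.0, 222.7]
tcp_rot: [-1.568, 0.001, -1.57]
ft_force: [6.4, 6.1, -2.5]
opening: 0.225
t 17.2 theta -60.6 r 44.59 push 8.54 radial -2.21
```

```bash
python3 -m inch '[0.0006,0,-0.001,0,0,0,1,0,0,0,0,0,0,1,0,0,0,0,0,0,1]'; python3 tf.py
python3 - <<'E'
from h import *
t=env.read_camera("scene"); zoom(t,250,170,330,230,10,"pics/s9.png")
E
python3 tf.py
```

```text
t: 17.5
eef_pos: [589.7, -73.4, 222.7]
tcp_rot: [-1.568, 0.001, -1.57]
ft_force: [8.2, 6.9, -3.4]
opening: 0.223
t 17.5 theta -61.6 r 44.62 push 10.46 radial -2.14
t 17.55 theta -61.6 r 44.59 push 10.67 radial -2.63
```

View pics/s9.png

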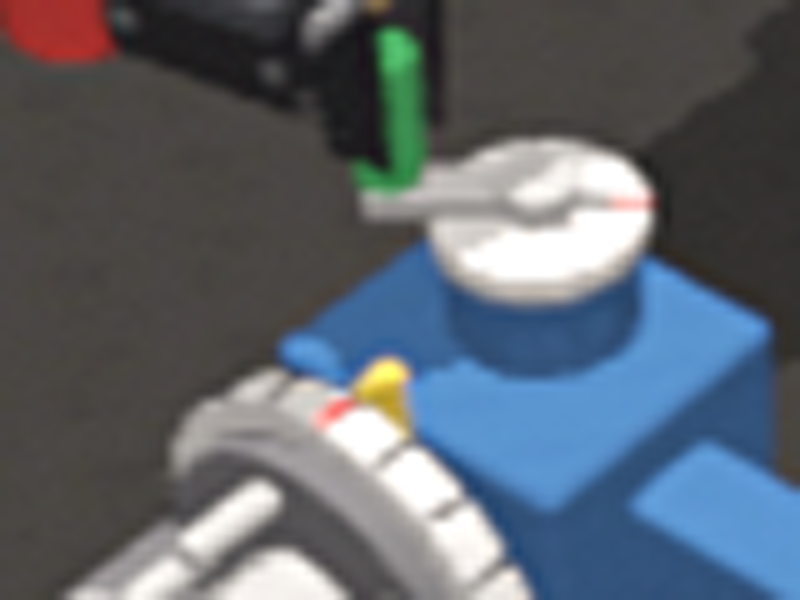

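The picture shows the crank tail now turned ahead of the hub's red line (630,202), so the hub is blocked, and the red mark (335,410) is at the pointer. One more millimetre, then hold.

```bash
python3 -m inch '[0.0005,0,-0.001,0,0,0,1,0,0,0,0,0,0,1,0,0,0,0,0,0,1]'; python3 tf.py
```

```text
t: 17.85
eef_pos: [589.0, -73.7, 222.7]
tcp_rot: [-1.567, 0.001, -1.57]
ft_force: [9.3, 7.7, -4.8]
opening: 0.225
t 17.85 theta -62.7 r 44.63 push 11.78 radial -2.57
```

```bash
python3 -m inch '[0.0003,0,-0.0005,0,0,0,1,0,0,0,0,0,0,1,0,0,0,0,0,0,1]'; python3 tf.py; python3 -m inch '[0,0,0,0,0,0,1,0,0,0,0,0,0,1,0,0,0,0,0,0,1]'; python3 tf.py
```

```text
t: 18.15
eef_pos: [588.6, -73.9, 222.7]
tcp_rot: [-1.567, 0.001, -1.57]
ft_force: [11.5, 8.8, -4.1]
opening: 0.227
t 18.15 theta -63.2 r 44.63 push 14.19 radial -2.68
t: 18.45
eef_pos: [588.7, -73.9, 222.7]
tcp_rot: [-1.567, 0.001, -1.57]
ft_force: [10.8, 8.1, -3.1]
opening: 0.223
t 18.45 theta -63.2 r 44.63 push 13.35 radial -2.36
```

Held at 13–14 N for half a second. I'll ease the spring off before opening, so that it doesn't kick the hub back.

```bash
python3 -m inch '[0,0,0,0,0,0,1,0,0,0,0,0,0,1,-0.0007,0,0.0013,0,0,0,1,-0.0007,0,0.0013,0,0,0,1,-0.0007,0,0.0013,0,0,0,1,0,0,0,0,0,0,1,0,0,0,0,0,0,1]'; python3 tf.py
```

```text
t: 19.15
eef_pos: [591.5, -72.3, 222.6]
tcp_rot: [-1.569, 0.001, -1.57]
ft_force: [3.8, 4.9, -2.0]
opening: 0.221
t 19.15 theta -59.0 r 44.6 push 5.8 radial -2.28
```

```bash
python3 -m inch '[-0.0008,0,0.0013,0,0,0,1,0,0,0,0,0,0,1,0,0,0,0,0,0,1]'; python3 tf.py
```

```text
t: 19.45
eef_pos: [592.3, -71.8, 222.6]
tcp_rot: [-1.571, 0.0, -1.57]
ft_force: [2.1, 4.1, -0.5]
opening: 0.227
t 19.45 theta -57.8 r 44.59 push 3.95 radial -2.38
```

```bash
python3 -m inch '[-0.0006,0,0.001,0,0,0,1,0,0,0,0,0,0,1]'; python3 tf.py; python3 -m inch '[0,0,0,0,0,0,0.5,0,0,0,0,0,0,0.2,0,0,0,0,0,0,0,0,0,0,0,0,0,0,0,0,0,0,0,0,0]';python3 tf.py
```

```text
t: 19.65
eef_pos: [593.1, -71.3, 222.6]
tcp_rot: [-1.571, -0.0, -1.57]
ft_force: [0.3, 3.0, 1.0]
opening: 0.221
t 19.65 theta -56.6 r 44.61 push 1.87 radial -2.31
t: 20.15
eef_pos: [593.2, -71.5, 222.6]
tcp_rot: [-1.571, -0.0, -1.57]
ft_force: [-0.6, -0.6, -0.0]
opening: 0.484
t 20.15 theta -56.5 r 44.82 push -0.87 radial 0.2
```

```bash
python3 -m inch '[0,-0.02,0,0,0,0,-0.2,0,-0.04,0,0,0,0,-0.2,0,-0.04,0,0,0,0,-0.2,0,-0.02,0,0,0,0,-0.2,0,0,0,0,0,0,-0.2]'
python3 - <<'E'
from h import *
c=env.read_camera("wrist"); cv2.imwrite("pics/w10.png",c["pixels"]);np.save("w10.npy",c,allow_pickle=True)
t=env.read_camera("scene"); zoom(t,250,170,330,230,10,"pics/s10.png"); print(env.state()["eef_pos"])
E
```

```text
t: 20.65
eef_pos: [593.9, -71.5, 345.7]
tcp_rot: [-1.566, -0.001, -1.57]
ft_force: [0.1, 0.3, -0.0]
opening: 0.6
[593.03578888 -71.31851852 342.11069394]
```

View pics/w10.png

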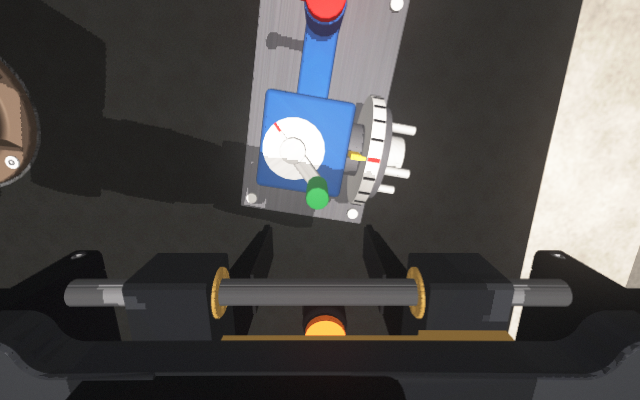

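View pics/s10.png

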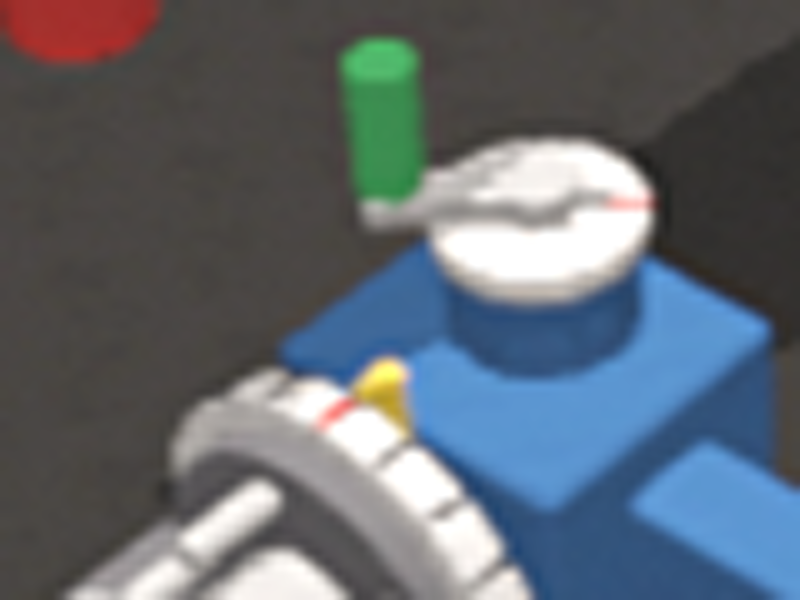

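Released cleanly. In the wrist picture the red mark (373,160) lines up with the yellow pointer (356,157), and the hub line has not moved. Next I go over the lever knob and turn the jaws across its path.

```bash
python3 -m inch '[-0.0396,0,-0.0109,0,0,0,0.37,-0.0396,0,-0.0109,0,0,0,0.37,-0.0396,0,-0.0109,0,0,0,0.37,-0.0396,0,-0.0109,0,0,0,0.37,-0.0396,0,-0.0109,0,0,0,0.37,0,0,0,0,0,0,0.37]'
python3 -m inch '[0,0,0,0,-8.59,0,0.37,0,0,0,0,-8.59,0,0.37,0,0,0,0,-8.59,0,0.37,0,0,0,0,-8.59,0,0.37,0,0,0,0,-8.59,0,0.37,0,0,0,0,-8.59,0,0.37,0,0,0,0,-8.59,0,0.37,0,0,0,0,-8.59,0,0.37,0,0,0,0,-8.59,0,0.37,0,0,0,0,0,0,0.37]'
python3 - <<'E'
from h import *
c=env.read_camera("wrist"); cv2.imwrite("pics/w11.png",c["pixels"]); s=env.state(); print(s["eef_pos"],s["tcp_rot"],s["opening"]); np.save("w11.npy",c,allow_pickle=True)
print(blobs(red(c)), blobs(green(c)))
E
```

```text
t: 21.35
eef_pos: [536.9, 130.2, 341.2]
tcp_rot: [-1.573, 0.0, -1.566]
ft_force: [-0.2, -1.0, 0.2]
opening: 0.317
t: 22.35
eef_pos: [538.5, 126.0, 341.3]
tcp_rot: [-1.572, 0.002, -0.219]
ft_force: [0.5, -0.2, 0.4]
opening: 0.311
[538.5402023  126.0868703  341.46454338] [-1.5716176   0.00167668 -0.22436662] 0.314104253704594
[([2.6, 130.5], [0, 116, 8, 28, 148]), ([320.1, 190.0], [311, 175, 20, 30, 465]), ([309.8, 223.6], [304, 220, 14, 11, 32]), ([328.6, 223.8], [322, 220, 13, 11, 31])] [([157.2, 270.9], [140, 262, 30, 16, 317])]
```

View pics/w11.png

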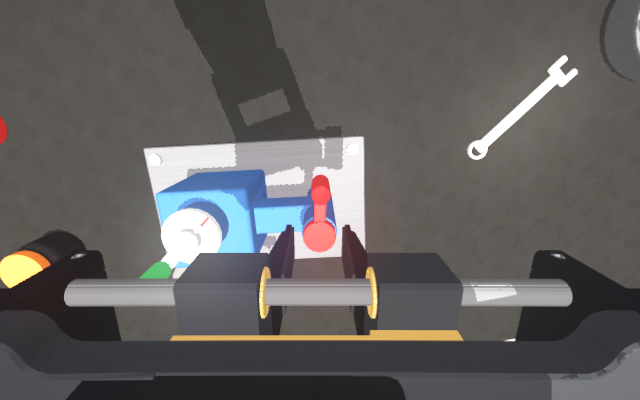

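The knob (321,183) and pivot (319,235) are centred between the jaws, and the lever lies along the tool's x. I'll check the knob position from this second wrist view.

Run:
```python
from h import *
c=np.load("w11.npy",allow_pickle=True).item()
a=np.load("w1.npy",allow_pickle=True).item()
zoom(c,280,150,370,260,5,"pics/w11z.png")
print("knob",plane(c,320.5,184,236).round(1),dep(c,320.5,184).round(1),tri([ray(c,320.5,184),ray(a,247.5,27)])); print("piv",plane(c,319.5,237,188).round(1),dep(c,319.5,237).round(1))
print("proj TCP axis at 236",proj(c,np.append(env.state()["eef_pos"][:2],236)))
```

```text
knob [527.7 131.6 236. ] [529.4 131.3 229. ] (array([533.57404275, 131.82013317, 214.85836856]), [np.float64(1.3946518985500127), np.float64(1.3946518985501017)])
piv [602.6 114.3 188. ] [601.2 114.6 191.2]
proj TCP axis at 236 [317.38366765 195.78542782]
```

View pics/w11z.png

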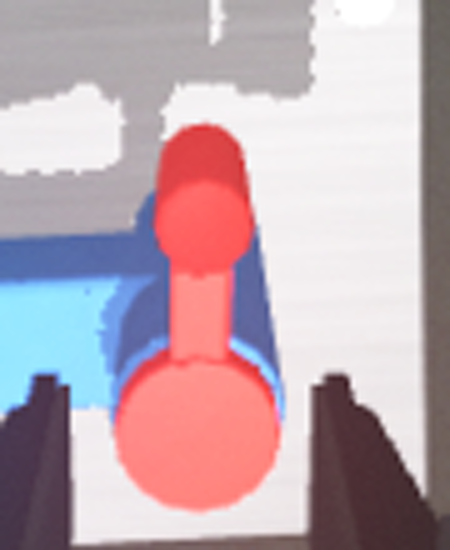

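The knob's top disc (320.8,195.6) is under the tool axis to within 2 mm. Descending around it.

```bash
python3 -m inch '[0,0.034,0.0015,0,0,0,0.37,0,0.034,0,0,0,0,0.37,0,0.034,0,0,0,0,0.37,0,0.02,0,0,0,0,0.37,0,0.012,0,0,0,0,0.37,0,0,0,0,0,0,0.37]'
python3 - <<'E'
from h import *
c=env.read_camera("wrist"); zoom(c,240,150,400,270,5,"pics/w12.png"); s=env.state(); print(s["eef_pos"],s["tcp_rot"],s["opening"],s["ft_force"])
E
```

```text
t: 23.0
eef_pos: [538.5, 127.8, 207.2]
tcp_rot: [-1.572, 0.003, -0.223]
ft_force: [-1.0, -0.0, 0.1]
opening: 0.314
[539.02276325 127.93540393 208.45474539] [-1.57117452e+00  6.64261768e-04 -2.22762929e-01] 0.3178403117293489 [0.10875887 0.73137642 0.21788482]
```

View pics/w12.png

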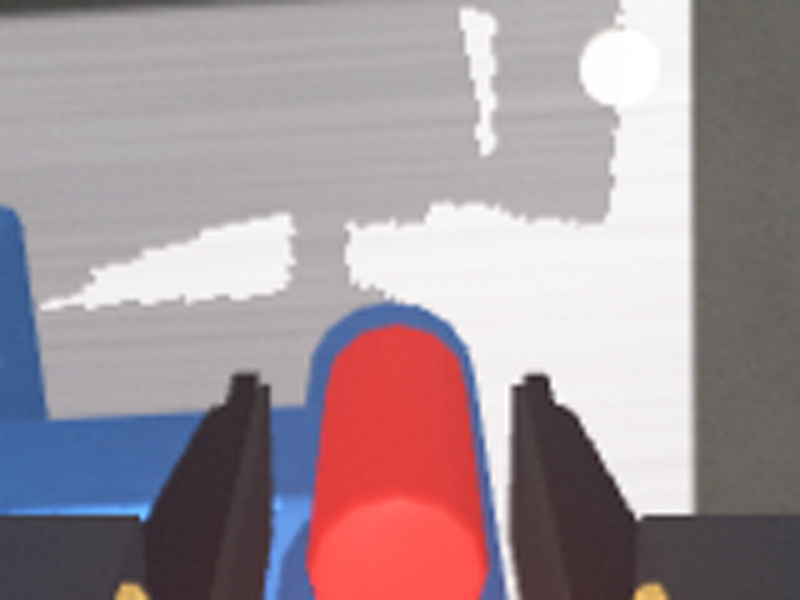

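The knob is caged between the fingers (knob at (397,545), fingers at 255 and 530). Sweeping clockwise, turning with the lever.

```bash
python3 -m inch '[0.0003,0,0.006,0,5,0,0.37,0.0005,0,0.008,0,7,0,0.37,0.0007,0,0.0091,0,8,0,0.37,0.0007,0,0.0091,0,8,0,0.37,0,0,0,0,0,0,0.37]'
python3 - <<'E'
from h import *
s=env.state(); p=s["eef_pos"][:2]-[602.5,113.5]; print(s["tcp_rot"],np.linalg.norm(p),np.degrees(np.arctan2(p[1],p[0])),s["ft_force"])
c=env.read_camera("wrist"); zoom(c,240,150,400,270,5,"pics/w13.png")
E
```

```text
t: 23.55
eef_pos: [554.1, 157.1, 209.8]
tcp_rot: [-1.569, -0.001, -0.712]
ft_force: [-0.2, -0.2, -0.2]
opening: 0.316
[-1.56937698e+00 -1.29663137e-03 -7.12126368e-01] 65.13208976073805 137.997387447005 [-0.23544954 -0.22950543 -0.22324154]
```

View pics/w13.png

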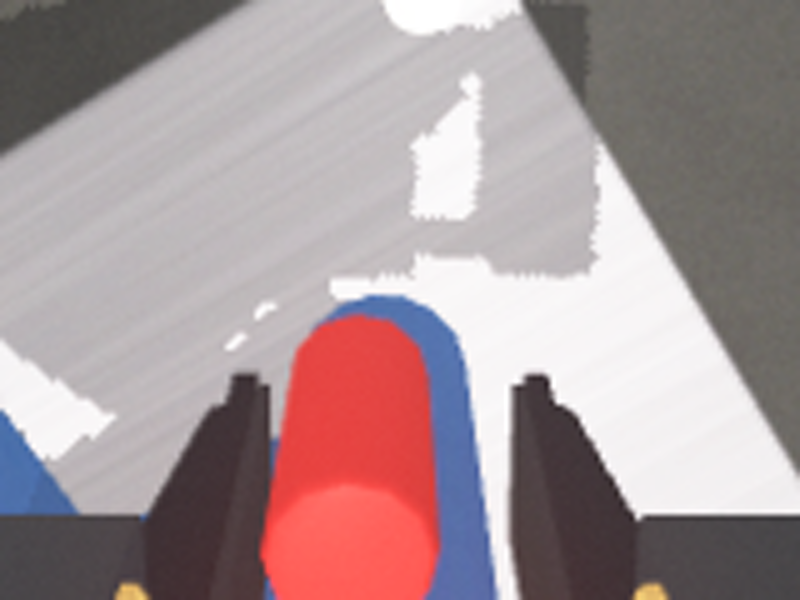

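```bash
python3 -m inch '[0.0007,0,0.0091,0,8,0,0.37,0.0007,0,0.0091,0,8,0,0.37,0.0007,0,0.0091,0,8,0,0.37,0.0007,0,0.0091,0,8,0,0.37,0,0,0,0,0,0,0.37]'
cat > lv.py <<'E'
from h import *
s=env.state(); p=s["eef_pos"][:2]-[602.5,113.5]; a=np.arctan2(p[1],p[0]); t=np.array([np.sin(a),-np.cos(a)]); print("r",np.linalg.norm(p).round(1),"ang",np.degrees(a).round(1),"yaw",s["tcp_rot"][2].round(3),"push",(-s["ft_force"][:2]@t).round(2),s["ft_force"].round(1))
E
python3 lv.py
```

```text
t: 24.1
eef_pos: [584.2, 176.2, 209.1]
tcp_rot: [-1.57, -0.0, -1.267]
ft_force: [0.1, -0.6, -0.2]
opening: 0.316
r 65.3 ang 106.3 yaw -1.267 push 0.03 [ 0.1 -0.6 -0.2]
```

```bash
python3 -m inch '[0.0002,0,0.0045,0,4,0,0.37,0.0002,0,0.0045,0,4,0,0.37]'; python3 lv.py
```

```text
t: 24.3
eef_pos: [591.9, 177.7, 209.1]
tcp_rot: [-1.571, -0.0, -1.403]
ft_force: [-1.6, -1.2, 0.6]
opening: 0.315
r 65.1 ang 99.4 yaw -1.403 push 1.78 [-1.6 -1.2  0.6]
```

```bash
python3 -m inch '[0.0001,0,0.0028,0,2.5,0,0.37,0,0,0,0,0,0,0.37]'; python3 lv.py
```

```text
t: 24.5
eef_pos: [595.0, 178.3, 209.0]
tcp_rot: [-1.57, -0.0, -1.446]
ft_force: [-0.5, -0.7, 0.4]
opening: 0.318
r 65.2 ang 96.6 yaw -1.446 push 0.62 [-0.5 -0.7  0.4]
```

```bash
python3 -m inch '[0.0001,0,0.0025,0,2.2,0,0.37,0,0,0,0,0,0,0.37]'; python3 lv.py
```

```text
t: 24.7
eef_pos: [597.4, 178.5, 208.9]
tcp_rot: [-1.571, -0.0, -1.485]
ft_force: [-0.7, -0.6, 0.1]
opening: 0.316
r 65.2 ang 94.5 yaw -1.485 push 0.7 [-0.7 -0.6  0.1]
```

```bash
python3 -m inch '[0,0,0.0022,0,2,0,0.37,0,0,0,0,0,0,0.37]'; python3 lv.py
```

```text
t: 24.9
eef_pos: [599.7, 178.8, 208.8]
tcp_rot: [-1.571, -0.0, -1.521]
ft_force: [-1.3, -0.1, -0.5]
opening: 0.315
r 65.4 ang 92.5 yaw -1.521 push 1.27 [-1.3 -0.1 -0.5]
```

```bash
python3 -m inch '[0,0,0.002,0,1.5,0,0.37,0,0,0,0,0,0,0.37]'; python3 lv.py
```

```text
t: 25.1
eef_pos: [600.4, 178.7, 208.6]
tcp_rot: [-1.574, -0.001, -1.549]
ft_force: [-9.5, -2.9, 4.4]
opening: 0.316
r 65.2 ang 91.8 yaw -1.549 push 9.61 [-9.5 -2.9  4.4]
```

A hard stop: 9.6 N at knob angle about 96°, which matches the 1.3 rad end. I'll press for a moment longer to be sure.

```bash
python3 -m inch '[0,0,0.0005,0,0,0,0.37,0,0,0,0,0,0,0.37]'; python3 lv.py; python3 -m inch '[0,0,-0.003,0,0,0,0.37,0,0,-0.003,0,0,0,0.37,0,0,0,0,0,0,0.37]'; python3 lv.py
```

```text
t: 25.3
eef_pos: [600.5, 178.7, 208.6]
tcp_rot: [-1.575, -0.001, -1.548]
ft_force: [-10.4, -2.8, 5.8]
opening: 0.319
r 65.2 ang 91.8 yaw -1.548 push 10.53 [-10.4  -2.8   5.8]
t: 25.6
eef_pos: [596.3, 179.0, 208.7]
tcp_rot: [-1.57, 0.0, -1.55]
ft_force: [0.2, -0.1, 0.1]
opening: 0.315
r 65.8 ang 95.4 yaw -1.55 push -0.15 [ 0.2 -0.1  0.1]
```

```bash
python3 -m inch '[0,-0.015,0,0,0,0,0.37,0,-0.035,0,0,0,0,0.37,0,-0.04,0,0,0,0,0.37,0,-0.035,0,0,0,0,0.37,0,0,-0.03,0,0,0,0.37,0,0,-0.04,0,0,0,0.37,0,0,-0.03,0,0,0,0.37,0,0,0,0,0,0,0.37,0,0,0,0,0,0,0.37]'
python3 - <<'E'
from h import *
c=env.read_camera("wrist"); cv2.imwrite("pics/w14.png",c["pixels"]); s=env.read_camera("scene"); zoom(s,230,160,390,280,5,"pics/s14.png"); t=env.read_camera("top"); zoom(t,250,130,400,240,5,"pics/t14.png"); cv2.imwrite("pics/s14f.png",s["pixels"])
E
```

```text
t: 26.5
eef_pos: [496.6, 177.1, 334.2]
tcp_rot: [-1.569, 0.0, -1.55]
ft_force: [1.0, -0.2, 0.1]
opening: 0.315
```

View pics/s14.png

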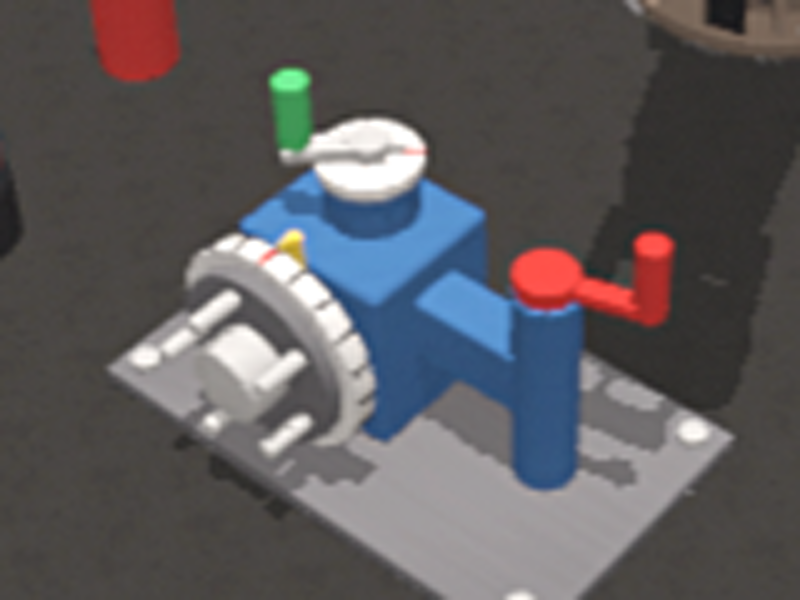

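View pics/w14.png

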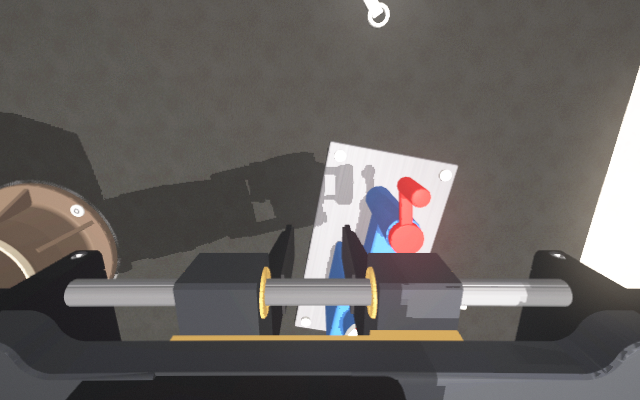

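View pics/s14f.png

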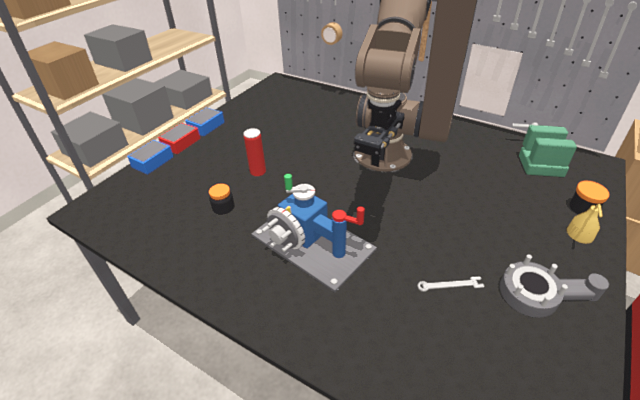

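The scene pictures show the red mark at the pointer (268,254 in the zoom) and the lever swung round towards +y. The jar, can and wrench are where they started, and the arm is clear of everything. Handing in.

Run:
```python
from h import *
print(env.job_done()); print(env.state()["t"])
```

```text
the job is handed in; nothing more can be done
None
the job is handed in; nothing more can be done
```

The job is done and handed in after about 27 s of the 72 s allowed; the hand-in reports no verdict.

- **Crank:** I gripped the handle and carried it about 2.24 turns clockwise until the push jumped from about 1.5 N and rose along the spring's slope. I leaned on it at 13–14 N (highest reading 14.2 N) for over half a second. Forces were only read at the end of each call, so I have no readings within the calls. I then eased the spring off to about 2 N before opening the jaws.
- **Lever:** I swept the red lever clockwise, with the knob loose between the fingers, to a hard stop at about 10 N. The knob then stood at about 96° in the world frame, which matches the 1.3 rad end. I backed off and lifted clear.
- **Last checks:** The pictures show the red mark lined up with the yellow pointer and the hub unmoved after release. The lever points to +y, and the jar, spray can and wrench are where they were.
- **Disagreements:** The cameras differed by 2–3 mm from each other. The first crank-centre estimate was off by about 0.7 mm, and correcting it too far put up to about 9 N of sideways force on the handle for part of the second turn. My picture estimate of the stop (2.15 turns) was a little short of the 2.24 turns felt.
- **Slip in method:** Two groups of about 4 mm winding steps before the stop went out together, so I could not react between them. The stop was not in that stretch.

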